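# Renew the tines of a cultivator toolbar

### The job

Renew the tines on the cultivator toolbar: draw any worn, blunt tines out of their sockets and lay them in the cardboard scrap tray, then slide a new tine fully home into every socket with its foot curving up, and lock each one with a pin from the block, dropped through tube and tine until its flange sits on the tube. Leave the tin of bolts, the clamp and the hammer where they are.

Things in the scene. Friction and masses are not known exactly. Their poses are not given: they have to be found in the camera images.
- toolbar: Fixed. Painted cultivator toolbar on its back on two timber blocks: beam 50 x 50 x 270 mm (along y) at z 30 to 80, with 3 square-tube sockets across its top, 90 mm apart along y, 110 mm long, 38 mm wide outside, z 80 to 113, mouths facing -x (the robot), overhanging the beam by 58 mm. Origin on the bench below the middle socket's pin hole; x into the sockets, z up.
- socket0 (a point): right (-y) socket: point on the bore's floor (85 mm up) on its pin hole's axis, 40 mm in from the mouth, 30.5 mm before the solid stop; axes as toolbar. Bore 28 wide x 23 mm high, walls 5 mm; 14 mm pin hole straight down through top and bottom walls, free air beneath. A tine fully home has its origin here, give or take 1.5 mm play: when let go it sags slightly at the foot.
- socket1 (a point): middle socket: point on the bore's floor (85 mm up) on its pin hole's axis, 40 mm in from the mouth, 30.5 mm before the solid stop; axes as toolbar. Bore 28 wide x 23 mm high, walls 5 mm; 14 mm pin hole straight down through top and bottom walls, free air beneath. A tine fully home has its origin here, give or take 1.5 mm play: when let go it sags slightly at the foot.
- socket2 (a point): left (+y) socket: point on the bore's floor (85 mm up) on its pin hole's axis, 40 mm in from the mouth, 30.5 mm before the solid stop; axes as toolbar. Bore 28 wide x 23 mm high, walls 5 mm; 14 mm pin hole straight down through top and bottom walls, free air beneath. A tine fully home has its origin here, give or take 1.5 mm play: when let go it sags slightly at the foot.
- seat0 (a point): Centre of the 14 mm pin hole in the top face of the right (-y) socket, 113 mm above the bench; axes as the toolbar's. A pin fully home has its own origin here.
- seat1 (a point): Centre of the 14 mm pin hole in the top face of the middle socket, 113 mm above the bench; axes as the toolbar's. A pin fully home has its own origin here.
- seat2 (a point): Centre of the 14 mm pin hole in the top face of the left (+y) socket, 113 mm above the bench; axes as the toolbar's. A pin fully home has its own origin here.
- tine0: Loose new bright steel tine, 0.6 to 0.8 kg; all alike, fit any socket. Shank 25 wide (y) x 20 mm high, long foot curving up, lying foot up. Origin: underside of shank on the axis of its vertical 15 mm pin hole; x to the plug-in end (x = 30 mm, last 8 mm bevelled 3 mm a side). Plain shank back to x = -120, foot to x = -184 mm, up to 36 mm wide, 48 mm high. Balances near x = -75 mm.
- tine1: Loose new bright steel tine, 0.6 to 0.8 kg; all alike, fit any socket. Shank 25 wide (y) x 20 mm high, long foot curving up, lying foot up. Origin: underside of shank on the axis of its vertical 15 mm pin hole; x to the plug-in end (x = 30 mm, last 8 mm bevelled 3 mm a side). Plain shank back to x = -120, foot to x = -184 mm, up to 36 mm wide, 48 mm high. Balances near x = -75 mm.
- tine2: Loose new bright steel tine, 0.6 to 0.8 kg; all alike, fit any socket. Shank 25 wide (y) x 20 mm high, long foot curving up, lying foot up. Origin: underside of shank on the axis of its vertical 15 mm pin hole; x to the plug-in end (x = 30 mm, last 8 mm bevelled 3 mm a side). Plain shank back to x = -120, foot to x = -184 mm, up to 36 mm wide, 48 mm high. Balances near x = -75 mm.
- worn0: Loose worn dark tine, 0.6 kg, may be absent; at the start fully home, not pinned, in the right (-y) socket; slides out along its -x. Shank 25 wide x 20 mm high, origin and axes as a new tine (underside, at pin hole; plug-in end x = 30 mm, shank back to x = -120 mm), foot worn to a blunt stub that ends at x = -145 mm, 22 mm high. Balances near x = -59 mm.
- worn1: Loose worn dark tine, 0.6 kg, may be absent; at the start fully home, not pinned, in the middle socket; slides out along its -x. Shank 25 wide x 20 mm high, origin and axes as a new tine (underside, at pin hole; plug-in end x = 30 mm, shank back to x = -120 mm), foot worn to a blunt stub that ends at x = -145 mm, 22 mm high. Balances near x = -59 mm.
- worn2: Loose worn dark tine, 0.6 kg, may be absent; at the start fully home, not pinned, in the left (+y) socket; slides out along its -x. Shank 25 wide x 20 mm high, origin and axes as a new tine (underside, at pin hole; plug-in end x = 30 mm, shank back to x = -120 mm), foot worn to a blunt stub that ends at x = -145 mm, 22 mm high. Balances near x = -59 mm.
- pin0: Loose steel locking pin, 0.14 kg, upright in the pin block; all alike. Shaft 12 mm diameter, 65 mm below the flange, its nose tapered over the last 8 mm; flange 28 mm diameter, 5 mm thick; above it a round grip 16 mm diameter, 42 mm tall (top 47 mm above the origin). Origin on the axis at the underside of the flange, z up along the axis.
- pin1: Loose steel locking pin, 0.14 kg, upright in the pin block; all alike. Shaft 12 mm diameter, 65 mm below the flange, its nose tapered over the last 8 mm; flange 28 mm diameter, 5 mm thick; above it a round grip 16 mm diameter, 42 mm tall (top 47 mm above the origin). Origin on the axis at the underside of the flange, z up along the axis.
- pin2: Loose steel locking pin, 0.14 kg, upright in the pin block; all alike. Shaft 12 mm diameter, 65 mm below the flange, its nose tapered over the last 8 mm; flange 28 mm diameter, 5 mm thick; above it a round grip 16 mm diameter, 42 mm tall (top 47 mm above the origin). Origin on the axis at the underside of the flange, z up along the axis.
- pin_block: Fixed timber offcut 70 (x) x 170 (y) x 70 mm high, origin at the centre of its underside; three 14 mm holes right through it on its middle line, 55 mm apart along y, a pin in each at the start, flange on the block's top.
- scrap_tray: Fixed open cardboard tray for worn tines, outside 270 (x) x 178 (y) x 45 mm high, walls 4 mm, floor 4 mm thick. Origin at the centre of its underside, z up. Empty at the start.
- bolt_tin: Bystander, loose: a food tin full of bolts, 100 mm diameter, 110 mm tall. Origin at the centre of its underside.
- clamp: Bystander, loose: a grey G-clamp lying flat, about 180 x 130 mm, 24 mm thick. Origin at the middle of its spine, underside.
- hammer: Bystander, loose: a hammer with a wooden handle, about 300 mm long, lying on the bench.
There are look-alikes about, which are no part of the job. What is shaped like the pin1 but orange, pink or purple is not meant.

How it is judged:
By the outcome, as a careful person would: the job done as asked, in the order asked, and still so for the second after the job is handed in, with the robot touching nothing.
Of worn0, worn1, worn2 only 1 to 2 are there at a start; the rules pass over those that are not, and their reading is None.
At some moment in a run one of tine0, tine1, tine2 may be knocked a few centimetres aside while the robot is not near it.
It also fails if it takes over 210 s, if anything falls off the work surface, if the arm or the gripper's body presses on something with over 40 N, if the wrist force passes 120 N, or if a joint passes its speed limit or range.

### The arm

A 7-joint arm with a two-finger parallel gripper is mounted at the origin on the work surface. World frame = base frame: x ahead of the robot, y to its left, z up, the work surface at z = 0. Lengths are in m, angles in rad, forces in N, time in s.
With the tool pointing down it reaches from about 0.4 to 0.85 m from the base axis. Payload 4.5 kg.
Tool frame: the origin (TCP) lies between the finger pads; the fingertips stand 8 mm ahead of it and the grasp point (between the pads) lies 11 mm behind it; z points along the fingers, y is the line along which they close (so a half turn about z gives the same grasp; the last joint's range is limited). The gripper opens to 85 mm and grips with 20 to 120 N. Pads are 22 mm wide; open, the fingers measure 114 mm over their backs; the gripper's body (76 mm by 85 mm) begins 54 mm behind the grasp point. The pads swing forward as they close: fully open they stand 13 mm farther back than shut.
Start: joints at [-1.238, 0.689, -0.195, 1.565, 0.157, 0.902, -0.215], TCP at [0.184, 0.597, 0.239] pointing down, gripper open.
Joint ranges: [-3.01, 3.01], [-0.46, 2.08], [-1.47, 1.51], [0.13, 2.56], [-1, 4.14], [0.04, 2.09], [-2.66, 2.66]. Speed limits (rad/s): [2.57, 2.57, 3.14, 3.14, 3.14, 3.14, 3.14].

### API

Orientations are given as a 3x3 rotation matrix whose columns are the frame's x, y, z axes.
In Python, from bench import ctrl gives the robot as it stands.
- The arm moves only by the tool jog_arm, never from a script. Its argument "targets" is a list of rows, each an object of numbers: "x", "y", "z": the shift along the tool's x, y, z scaled (see below); "turn": the turn about the tool's z scaled (see below). In form: [{"x": .., "y": .., "z": .., "turn": ..}, ...]. A call has 1 to 10 rows; each row is the pose to reach, as a shift and turn from the pose commanded when the call began, along the tool's axes at that moment; what a row does not reach only later rows make up. The controller multiplies each number of a shift by 25 cm and each number of a turn by pi/2 rad. A row lasts 1/10 s, in which the tool goes at most 50 mm and 8.59 degrees, less where a joint would pass 70% of its speed; a pose out of reach is approached as far as the arm can. A call with a number of a shift or a turn outside -1 to 1 is refused whole. A call with a gripper value outside its range is refused whole. "gripper" is the opening, from -1 (shut) to 1 (fully open), set as the call begins (left out, the last holds). The fingers move at their own pace and stop on an object; "force" is the grip in N (left out, the last holds). Time passes only in rows, so rows that repeat a pose let the fingers close. It gives the time, the measured TCP pose, the force, the opening and the grip force at its end, in the units of the state.
- ctrl.sense(): the state, without advancing time (a new reading comes with each control period).
- ctrl.snapshot(name): name is "scene" or "top"; returns the picture (400x640x3 uint8, red, green, blue); there is no depth.
- ctrl.camera_info(name): a dict with "fx", "fy", "cx", "cy" (pixels), "world_to_cam" (4x4, takes a point from world to camera coordinates). Camera axes: x right, y down, z forward; pixel columns grow to the right and rows downward; lengths in m; the calibration is good to about 2 mm. A picture is of the moment at which its call begins. camera_info takes no time and is no camera call.
- ctrl.close_job(): hands the job in; it is judged then, once.
The state is a dict: "time_s": time; "q": joint angles; "joint_velocities": joint speeds; "joint_torque": joint torques, N m; "ee_pos": TCP position; "tool_rot": TCP orientation; "ft_force": force on the tool from outside, world axes, zero at the start; "ft_torque": the same for the moment, N m; "grip_width": finger opening in m; "grasp_force": force on a finger pad.
Only numpy, scipy, OpenCV 4.12 (cv2) and the standard library are available. Lean on these libraries where they do the work, as an engineer would, in place of code of your own. Each camera call takes 0.05 s, during which the arm holds its last target. There are 200 camera calls.

## Working session

There is one attempt and no reset: what is moved stays moved. The work goes in short steps, Python scripts to look and compute and a tool call to move; the robot and the scene stay as the last step left them, time stands still between calls to the robot, and variables do not carry over. Pictures are saved under pics/ and viewed, at most 14 in all, crops included, and the job is handed in when it is done.

Besides the shell and the picture viewer there is one more tool, called after ">>>" as name(argument=value, ...), one argument or row to a line, values as JSON. jog_arm: Moves the arm, as the interface text tells. Its arguments: {"type":"object","properties":{"targets":{"type":"array"},"gripper":{"type":"number"},"force":{"type":"number"}},"required":["targets"]}

```bash
mkdir -p pics; ls
python3 - <<'E'
from bench import ctrl
import cv2,numpy as np
for n in("scene","top"):
    im=ctrl.snapshot(n); cv2.imwrite(f"pics/{n}0.png",im[:,:,::-1])
    i=ctrl.camera_info(n); print(n,i['fx'],i['fy'],i['cx'],i['cy'],np.round(i['world_to_cam'],4).tolist())
s=ctrl.sense(); print({k:np.round(v,3).tolist() for k,v in s.items()})
E
```

```text
pics
scene 374.9445786607904 374.9445786607904 321.3834868991024 196.83673058933792 [[-0.3781, 0.9257, 0.0137, 0.2169], [0.5853, 0.2505, -0.7712, -0.2927], [-0.7173, -0.2835, -0.6365, 1.5475], [0.0, 0.0, 0.0, 1.0]]
top 382.1757735826353 382.1757735826353 325.7629574341611 195.64418113169177 [[-0.0297, -0.9991, 0.0306, -0.0032], [-0.9911, 0.0254, -0.1304, 0.6133], [0.1295, -0.0342, -0.991, 0.9808], [0.0, 0.0, 0.0, 1.0]]
{'time_s': 0.1, 'q': [-1.238, 0.69, -0.195, 1.566, 0.157, 0.902, -0.215], 'joint_velocities': [0.001, -0.001, -0.001, -0.004, 0.001, -0.001, -0.0], 'joint_torque': [-0.003, -54.06, -1.271, -15.899, 0.009, 0.004, 0.0], 'ee_pos': [0.184, 0.597, 0.239], 'tool_rot': [[-0.956, 0.294, -0.0], [0.294, 0.956, -0.002], [-0.0, -0.002, -1.0]], 'ft_force': [-0.374, -0.002, -0.096], 'ft_torque': [-0.064, -0.051, 0.001], 'grasp_force': 0.0, 'grip_width': 0.086}
```

View pics/scene0.png

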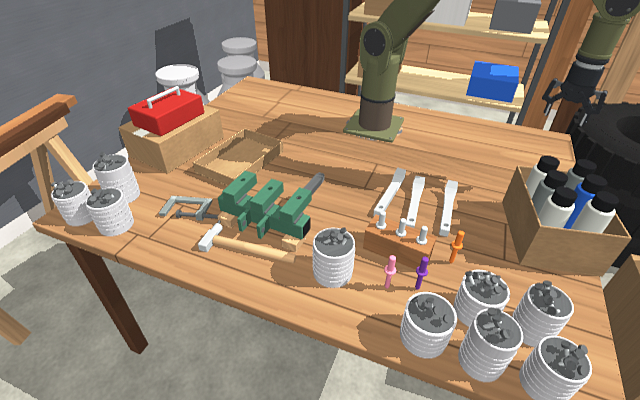

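View pics/top0.png

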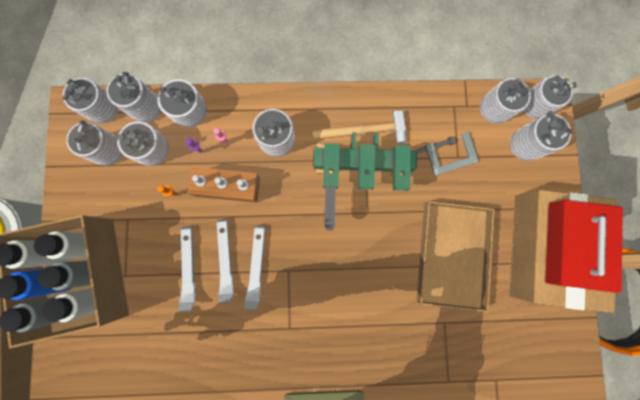

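The scene view shows the green toolbar at about (265,205), one dark worn tine at (318,183), three tines at (390–450,200), white pins at (380–422,220), and orange, pink and purple decoys. The top view shows the worn tine at (330,205) in the leftmost (+y) socket, the tines at (187,265), (225,260) and (257,265), pins at (199,180), (221,182) and (243,184), and the tray at (458,255).

Run:
```python
import cv2
t=cv2.imread("pics/top0.png"); s=cv2.imread("pics/scene0.png")
R=lambda a:cv2.resize(a,None,fx=5,fy=5,interpolation=cv2.INTER_CUBIC)
cv2.imwrite("pics/cA.png",R(t[125:240,300:460]))
cv2.imwrite("pics/cB.png",R(t[165:285+30,150:280])[:600] if 0 else cv2.resize(t[165:315,150:280],None,fx=4,fy=4,interpolation=cv2.INTER_CUBIC))
cv2.imwrite("pics/cC.png",R(s[160:260,200:350]))
cv2.imwrite("pics/cD.png",R(s[160:275,355:475]))
```

```text
(no output)
```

View pics/cA.png

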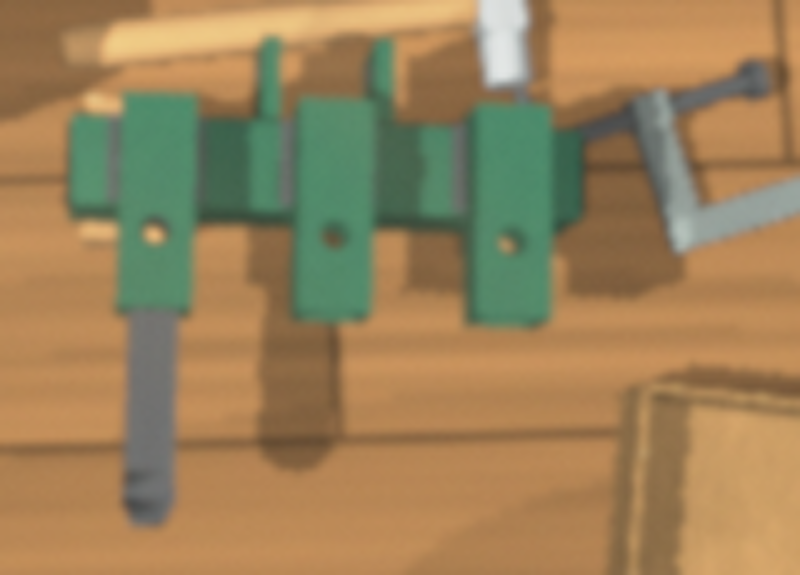

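View pics/cB.png

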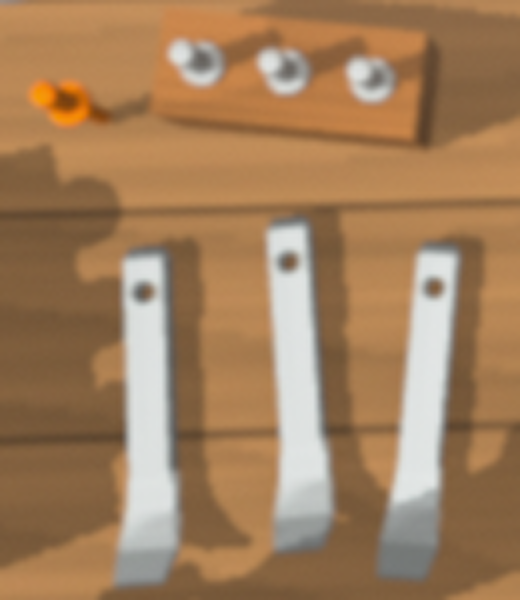

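View pics/cC.png

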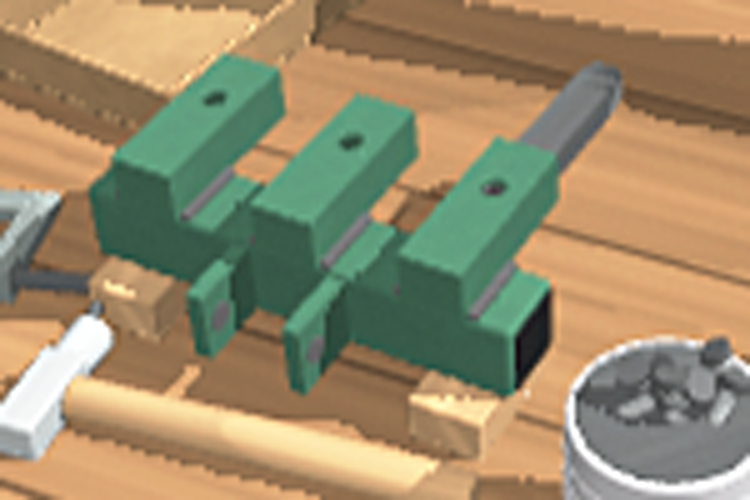

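View pics/cD.png

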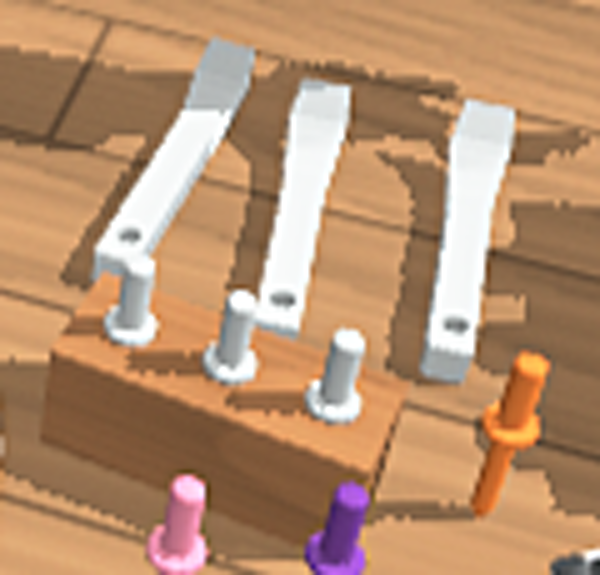

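Reading the crops: only the +y socket (socket2) holds a worn tine. The other two sockets are empty. The white/steel pins at top (199,180), (221,182) and (243,184) stand in the block and fit the description. The orange (165,190), pink and purple ones stand off the block and aren't meant.

```bash
cat > h.py <<'E'
from bench import ctrl
import numpy as np, cv2
def cam(n):
    i=ctrl.camera_info(n); return np.array([[i['fx'],0,i['cx']],[0,i['fy'],i['cy']],[0,0,1]]),np.array(i['world_to_cam'])
def crop(p,off,k): return (np.array(p,float)+.5)/k-.5+np.array(off)
def tri(pt,ps):
    P=[k@w[:3] for k,w in (cam('top'),cam('scene'))]
    X=cv2.triangulatePoints(P[0],P[1],np.array(pt,float).reshape(2,1),np.array(ps,float).reshape(2,1))[:,0]
    return X[:3]/X[3]
def plane(n,p,z):
    k,w=cam(n); d=w[:3,:3].T@np.linalg.solve(k,[*p,1]); o=-w[:3,:3].T@w[:3,3]
    return o+d*(z-o[2])/d[2]
def proj(n,X):
    k,w=cam(n); v=k@(w[:3,:3]@np.array(X)+w[:3,3]); return v[:2]/v[2]
E
python3 - <<'E'
from h import *
A=lambda *p:crop(p,(300,125),5); B=lambda *p:crop(p,(150,165),4)
C=lambda *p:crop(p,(200,160),5); D=lambda *p:crop(p,(355,160),5)
L=[('seat0',A(510,242),C(215,98),.113),('seat1',A(334,236),C(350,141),.113),('seat2',A(154,232),C(494,187),.113),
('worntip',A(150,518),C(602,72),.107),
('pinA top',B(359,70),D(137,265),.117),('pinB top',B(271,62),D(243,298),.117),('pinC top',B(181,53),D(348,336),.117),
('pinA fl',B(372,80),D(131,325),.073),('pinB fl',B(287,72),D(231,362),.073),('pinC fl',B(201,64),D(334,401),.073),
('tineA hole',B(433,287),D(130,235),.02),('tineB hole',B(288,262),D(283,298),.02),('tineC hole',B(144,292),D(456,324),.02),
('tineA ft',B(402,573),D(232,42),.048),('tineB ft',B(301,545),D(325,84),.048),('tineC ft',B(141,580),D(489,104),.048)]
for n,t,s,z in L: print(n,'tri',np.round(tri(t,s),4),'top@z',np.round(plane('top',t,z)[:2],4),'scene@z',np.round(plane('scene',s,z)[:2],4))
for n,p,z in [('plugA',B(438,246),.018),('plugB',B(288,222),.018),('plugC',B(145,252),.018),('sh A',B(418,440),.02),('sh B',B(302,420),.02),('sh C',B(151,450),.02),('wornmouth',A(155,330),.105),('worn far',A(149,470),.105)]: print(n,np.round(plane('top',p,z)[:2],4))
for p in [(424,200),(495,207),(490,308),(418,302)]: print('tray',np.round(plane('top',p,.045)[:2],3))
E
```

```text
seat0 tri [ 0.6557 -0.2096  0.1148] top@z [ 0.656 -0.21 ] scene@z [ 0.6536 -0.2112]
seat1 tri [ 0.6607 -0.1208  0.115 ] top@z [ 0.6612 -0.1213] scene@z [ 0.6584 -0.1219]
seat2 tri [ 0.665  -0.031   0.1145] top@z [ 0.6653 -0.0311] scene@z [ 0.6634 -0.0319]
worntip tri [ 0.5236 -0.0258  0.0976] top@z [ 0.523  -0.0249] scene@z [ 0.5357 -0.0215]
pinA top tri [0.6419 0.1937 0.1184] top@z [0.642  0.1944] scene@z [0.6405 0.193 ]
pinB top tri [0.6476 0.2481 0.12  ] top@z [0.6483 0.2481] scene@z [0.6437 0.2486]
pinC top tri [0.6545 0.3022 0.1204] top@z [0.6552 0.303 ] scene@z [0.6506 0.3024]
pinA fl tri [0.6421 0.1944 0.0765] top@z [0.6428 0.1945] scene@z [0.6381 0.1944]
pinB fl tri [0.6486 0.2488 0.0764] top@z [0.6494 0.2488] scene@z [0.6447 0.2493]
pinC fl tri [0.6553 0.3033 0.0761] top@z [0.656  0.3037] scene@z [0.6518 0.3038]
tineA hole tri [0.5103 0.1641 0.0232] top@z [0.5105 0.1639] scene@z [0.5063 0.1641]
tineB hole tri [0.5296 0.26   0.0233] top@z [0.5299 0.2601] scene@z [0.5254 0.2605]
tineC hole tri [0.5125 0.355  0.023 ] top@z [0.5127 0.3549] scene@z [0.5083 0.3562]
tineA ft tri [0.3303 0.1805 0.052 ] top@z [0.3298 0.1806] scene@z [0.3242 0.1802]
tineB ft tri [0.3492 0.2449 0.0494] top@z [0.3492 0.2443] scene@z [0.3466 0.2457]
tineC ft tri [0.3314 0.3445 0.0507] top@z [0.3311 0.3443] scene@z [0.3268 0.3455]
plugA [0.5379 0.1607]
plugB [0.5568 0.2608]
plugC [0.5394 0.3553]
sh A [0.4104 0.1744]
sh B [0.4258 0.2504]
sh C [0.4095 0.3485]
wornmouth [ 0.617  -0.0304]
worn far [ 0.5469 -0.0252]
tray [ 0.594 -0.283]
tray [ 0.57  -0.474]
tray [ 0.308 -0.437]
tray [ 0.329 -0.25 ]
```

```bash
cat >> h.py <<'E'
def plan(wps,start=None):
    """wps: (x,y,z,yaw) world, yaw = heading of -tool x. Prints call numbers."""
    s=ctrl.sense(); p=np.array(s['ee_pos']); R=np.array(s['tool_rot']); a=np.arctan2(-R[1,0],-R[0,0])
    if start is not None: p=np.array(start[:3]); a=start[3]
    for w in wps:
        d=np.array(w[:3])-p; c,sn=np.cos(a),np.sin(a)
        t=[-(c*d[0]+sn*d[1]),-sn*d[0]+c*d[1],-d[2]]
        print('->',np.round(w,3),'x %.4f y %.4f z %.4f'%tuple(np.array(t)/.25),'turn %.4f'%(-(w[3]-a)/(np.pi/2)),'mm %.0f'%(1e3*np.linalg.norm(d)))
        p=np.array(w[:3]);a=w[3]
def st():
    s=ctrl.sense(); R=np.array(s['tool_rot']); print('t',round(s['time_s'],2),'p',np.round(s['ee_pos'],4),'yaw',round(float(np.arctan2(-R[1,0],-R[0,0])),4),'zax',np.round(R[:,2],3),'F',np.round(s['ft_force'],1),'w',round(s['grip_width'],4),'g',round(s['grasp_force'],1))
E
python3 - <<'E'
from h import *
Y=-.052; c=np.array([np.cos(Y),np.sin(Y)]); w=np.array([.665,-.031]); g=w-.070*c
a=[.184,.597,.239]
plan([(.32,.39,.239,Y),(.46,.18,.239,Y),(*g,.2,Y),(*g,.09,Y)])
E
```

```text
-> [ 0.32   0.39   0.239 -0.052] x -0.7639 y -0.6301 z -0.0018 turn -0.1570 mm 248
-> [ 0.46   0.18   0.239 -0.052] x -0.6029 y -0.8098 z -0.0000 turn -0.0000 mm 252
-> [ 0.595 -0.027  0.2   -0.052] x -0.5828 y -0.8002 z 0.1560 turn -0.0000 mm 251
-> [ 0.595 -0.027  0.09  -0.052] x -0.0000 y 0.0000 z 0.4400 turn -0.0000 mm 110
```

>>> jog_arm(
  targets=[
    {"x":-0.764,"y":-0.63,"z":0,"turn":-0.157},
    {"x":-0.764,"y":-0.63,"z":0,"turn":-0.157},
    {"x":-0.764,"y":-0.63,"z":0,"turn":-0.157},
    {"x":-0.764,"y":-0.63,"z":0,"turn":-0.157},
    {"x":-0.764,"y":-0.63,"z":0,"turn":-0.157},
    {"x":-0.764,"y":-0.63,"z":0,"turn":-0.157},
    {"x":-0.764,"y":-0.63,"z":0,"turn":-0.157},
    {"x":-0.764,"y":-0.63,"z":0,"turn":-0.157},
  ],
  gripper=0.4,
)

```text
time_s: 0.9
ee_pos: [0.3193, 0.3919, 0.2393]
tool_rot: [[-0.999, 0.05, -0.001], [0.05, 0.999, 0.001], [0.001, 0.001, -1.0]]
ft_force: [0.7, 0.1, 0.7]
grip_width: 0.0596
grasp_force: 0.0
```

>>> jog_arm(
  targets=[
    {"x":-0.603,"y":-0.81},
    {"x":-0.603,"y":-0.81},
    {"x":-0.603,"y":-0.81},
    {"x":-0.603,"y":-0.81},
    {"x":-0.603,"y":-0.81},
    {"x":-0.603,"y":-0.81},
    {"x":-0.603,"y":-0.81},
    {"x":-0.603,"y":-0.81},
  ],
)

```text
$.targets[0]: bad value
```

>>> jog_arm(
  targets=[
    {"x":-0.583,"y":-0.8,"z":0.156},
    {"x":-0.583,"y":-0.8,"z":0.156},
    {"x":-0.583,"y":-0.8,"z":0.156},
    {"x":-0.583,"y":-0.8,"z":0.156},
    {"x":-0.583,"y":-0.8,"z":0.156},
    {"x":-0.583,"y":-0.8,"z":0.156},
    {"x":-0.583,"y":-0.8,"z":0.156},
    {"x":-0.583,"y":-0.8,"z":0.156},
  ],
)

```text
$.targets[0]: bad value
```

>>> jog_arm(
  targets=[
    {"x":-0.603,"y":-0.81,"z":0,"turn":0},
    {"x":-0.603,"y":-0.81,"z":0,"turn":0},
    {"x":-0.603,"y":-0.81,"z":0,"turn":0},
    {"x":-0.603,"y":-0.81,"z":0,"turn":0},
    {"x":-0.603,"y":-0.81,"z":0,"turn":0},
    {"x":-0.603,"y":-0.81,"z":0,"turn":0},
    {"x":-0.603,"y":-0.81,"z":0,"turn":0},
    {"x":-0.603,"y":-0.81,"z":0,"turn":0},
  ],
)

```text
time_s: 1.7
ee_pos: [0.4592, 0.1833, 0.2393]
tool_rot: [[-0.999, 0.048, -0.0], [0.048, 0.999, 0.002], [0.001, 0.002, -1.0]]
ft_force: [-0.2, -0.0, -0.3]
grip_width: 0.0598
grasp_force: 0.0
```

>>> jog_arm(
  targets=[
    {"x":-0.583,"y":-0.8,"z":0.156,"turn":0},
    {"x":-0.583,"y":-0.8,"z":0.156,"turn":0},
    {"x":-0.583,"y":-0.8,"z":0.156,"turn":0},
    {"x":-0.583,"y":-0.8,"z":0.156,"turn":0},
    {"x":-0.583,"y":-0.8,"z":0.156,"turn":0},
    {"x":-0.583,"y":-0.8,"z":0.156,"turn":0},
    {"x":-0.583,"y":-0.8,"z":0.156,"turn":0},
    {"x":-0.583,"y":-0.8,"z":0.156,"turn":0},
    {"x":-0.583,"y":-0.8,"z":0.156,"turn":0},
  ],
)

```text
time_s: 2.6
ee_pos: [0.5948, -0.0235, 0.2007]
tool_rot: [[-0.999, 0.047, 0.0], [0.047, 0.999, 0.001], [0.0, 0.001, -1.0]]
ft_force: [-1.5, 0.2, 0.1]
grip_width: 0.0595
grasp_force: 0.0
```

Run:
```python
from h import *
st(); plan([(.5951,-.0274,.09,-.052)])
```

```text
t 2.6 p [ 0.5948 -0.0235  0.2007] yaw -0.0474 zax [ 0.     0.001 -1.   ] F [-1.5  0.2  0.1] w 0.0595 g 0.0
-> [ 0.595 -0.027  0.09  -0.052] x -0.0019 y -0.0153 z 0.4427 turn 0.0030 mm 111
```

>>> jog_arm(
  targets=[
    {"x":-0.002,"y":-0.015,"z":0.15,"turn":0.003},
    {"x":-0.002,"y":-0.015,"z":0.3,"turn":0.003},
    {"x":-0.002,"y":-0.015,"z":0.4,"turn":0.003},
    {"x":-0.002,"y":-0.015,"z":0.443,"turn":0.003},
    {"x":-0.002,"y":-0.015,"z":0.443,"turn":0.003},
    {"x":-0.002,"y":-0.015,"z":0.443,"turn":0.003},
  ],
)

```text
time_s: 3.2
ee_pos: [0.5964, -0.0297, 0.0907]
tool_rot: [[-0.998, 0.056, 0.002], [0.056, 0.998, 0.001], [-0.002, 0.001, -1.0]]
ft_force: [0.9, 0.6, -0.5]
grip_width: 0.0598
grasp_force: 0.0
```

>>> jog_arm(
  targets=[
    {"x":0,"y":0,"z":0,"turn":0},
    {"x":0,"y":0,"z":0,"turn":0},
    {"x":0,"y":0,"z":0,"turn":0},
    {"x":0,"y":0,"z":0,"turn":0},
    {"x":0,"y":0,"z":0,"turn":0},
    {"x":0,"y":0,"z":0,"turn":0},
  ],
  gripper=-1,
  force=60,
)

```text
time_s: 3.8
ee_pos: [0.5964, -0.0294, 0.0911]
tool_rot: [[-0.998, 0.056, 0.003], [0.056, 0.998, 0.001], [-0.002, 0.001, -1.0]]
ft_force: [-1.2, 1.6, 6.4]
grip_width: 0.0238
grasp_force: 59.7
```

Run:
```python
from h import *
st()
```

```text
t 3.8 p [ 0.5964 -0.0294  0.0911] yaw -0.0558 zax [ 0.003  0.001 -1.   ] F [-1.2  1.6  6.4] w 0.0238 g 59.7
```

>>> jog_arm(
  targets=[
    {"x":0.03,"y":0,"z":-0.004,"turn":0},
    {"x":0.08,"y":0,"z":-0.004,"turn":0},
    {"x":0.14,"y":0,"z":-0.004,"turn":0},
    {"x":0.2,"y":0,"z":-0.004,"turn":0},
    {"x":0.26,"y":0,"z":-0.004,"turn":0},
    {"x":0.32,"y":0,"z":-0.004,"turn":0},
    {"x":0.4,"y":0,"z":-0.004,"turn":0},
    {"x":0.46,"y":0,"z":-0.004,"turn":0},
    {"x":0.46,"y":0,"z":-0.004,"turn":0},
    {"x":0.46,"y":0,"z":-0.004,"turn":0},
  ],
)

```text
time_s: 4.8
ee_pos: [0.4807, -0.0242, 0.0904]
tool_rot: [[-0.998, 0.057, -0.0], [0.057, 0.998, -0.0], [0.0, -0.0, -1.0]]
ft_force: [0.6, -0.4, -5.5]
grip_width: 0.0241
grasp_force: 59.1
```

Run:
```python
from h import *
st()
Y=-.12; c=np.array([np.cos(Y),np.sin(Y)]); ctr=np.array([.450,-.361])
g=ctr-.0125*c  # body centre at tine x=-57.5, grip at -70
p=ctrl.sense()['ee_pos']
plan([(p[0]-.02,p[1]-.08,.19,-.09),(p[0]-.03,p[1]-.23,.19,Y),(*g,.16,Y),(*g,.012+.004,Y)])
```

```text
t 4.8 p [ 0.4807 -0.0242  0.0904] yaw -0.057 zax [-0. -0. -1.] F [ 0.6 -0.4 -5.5] w 0.0241 g 59.1
-> [ 0.461 -0.104  0.19  -0.09 ] x 0.0616 y -0.3240 z -0.3983 turn 0.0210 mm 129
-> [ 0.451 -0.254  0.19  -0.12 ] x -0.0141 y -0.6012 z -0.0000 turn 0.0191 mm 150
-> [ 0.438 -0.36   0.16  -0.12 ] x 0.0015 y -0.4243 z 0.1200 turn -0.0000 mm 110
-> [ 0.438 -0.36   0.016 -0.12 ] x -0.0000 y 0.0000 z 0.5760 turn -0.0000 mm 144
```

>>> jog_arm(
  targets=[
    {"x":0.02,"y":-0.08,"z":-0.15,"turn":0.01},
    {"x":0.04,"y":-0.2,"z":-0.3,"turn":0.02},
    {"x":0.06,"y":-0.35,"z":-0.4,"turn":0.03},
    {"x":0.06,"y":-0.5,"z":-0.4,"turn":0.04},
    {"x":0.06,"y":-0.65,"z":-0.4,"turn":0.04},
    {"x":0.055,"y":-0.8,"z":-0.4,"turn":0.04},
    {"x":0.05,"y":-0.925,"z":-0.4,"turn":0.04},
    {"x":0.05,"y":-0.925,"z":-0.4,"turn":0.04},
    {"x":0.05,"y":-0.925,"z":-0.4,"turn":0.04},
  ],
)

```text
time_s: 5.7
ee_pos: [0.4551, -0.2555, 0.1903]
tool_rot: [[-0.992, 0.123, 0.0], [0.123, 0.992, 0.0], [-0.0, 0.0, -1.0]]
ft_force: [-0.2, 0.8, -5.9]
grip_width: 0.0237
grasp_force: 61.6
```

>>> jog_arm(
  targets=[
    {"x":0.0,"y":-0.12,"z":0,"turn":0},
    {"x":0.0,"y":-0.24,"z":0.04,"turn":0},
    {"x":0.0,"y":-0.36,"z":0.08,"turn":0},
    {"x":0.0,"y":-0.424,"z":0.12,"turn":0},
    {"x":0.0,"y":-0.424,"z":0.12,"turn":0},
    {"x":0.0,"y":-0.424,"z":0.12,"turn":0},
    {"x":0.0,"y":-0.424,"z":0.12,"turn":0},
  ],
)

```text
time_s: 6.4
ee_pos: [0.4436, -0.3571, 0.1607]
tool_rot: [[-0.993, 0.116, 0.001], [0.116, 0.993, 0.002], [-0.001, 0.002, -1.0]]
ft_force: [-0.2, 0.2, -5.5]
grip_width: 0.0239
grasp_force: 61.6
```

Run:
```python
from h import *
st(); cv2.imwrite("pics/t1.png",cv2.resize(ctrl.snapshot("top")[170:320,390:530],None,fx=4,fy=4)[:,:,::-1]); plan([(.438,-.36,.014,-.12)])
```

```text
t 6.4 p [ 0.4436 -0.3571  0.1607] yaw -0.1166 zax [ 0.001  0.002 -1.   ] F [-0.2  0.2 -5.5] w 0.0239 g 61.6
-> [ 0.438 -0.36   0.014 -0.12 ] x 0.0210 y -0.0129 z 0.5875 turn 0.0021 mm 147
```

View pics/t1.png

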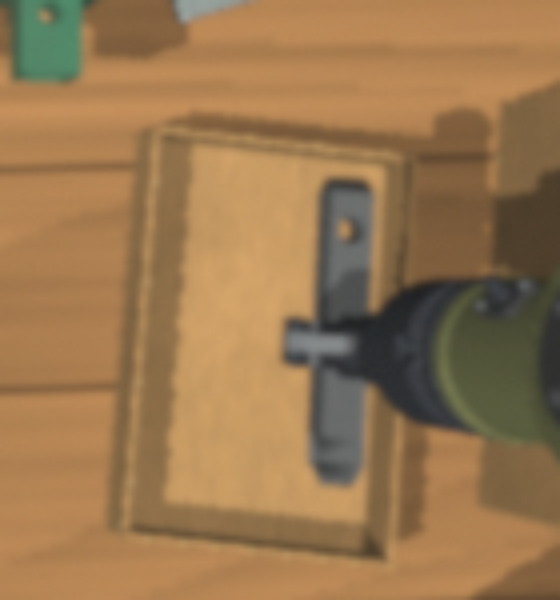

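The worn tine, held level, is over the tray: tine at crop (342,330), tray centre at about (262,340), and the offset is only parallax. I'll lower it and release.

>>> jog_arm(
  targets=[
    {"x":0.02,"y":-0.013,"z":0.12,"turn":0.002},
    {"x":0.02,"y":-0.013,"z":0.24,"turn":0.002},
    {"x":0.02,"y":-0.013,"z":0.36,"turn":0.002},
    {"x":0.02,"y":-0.013,"z":0.46,"turn":0.002},
    {"x":0.02,"y":-0.013,"z":0.53,"turn":0.002},
    {"x":0.02,"y":-0.013,"z":0.565,"turn":0.002},
    {"x":0.02,"y":-0.013,"z":0.587,"turn":0.002},
    {"x":0.02,"y":-0.013,"z":0.587,"turn":0.002},
    {"x":0.02,"y":-0.013,"z":0.587,"turn":0.002},
  ],
)

```text
time_s: 7.35
ee_pos: [0.4379, -0.3623, 0.0146]
tool_rot: [[-0.992, 0.122, 0.002], [0.122, 0.992, -0.001], [-0.002, -0.001, -1.0]]
ft_force: [1.1, -0.2, -6.0]
grip_width: 0.0236
grasp_force: 61.5
```

>>> jog_arm(
  targets=[
    {"x":0,"y":0,"z":0,"turn":0},
    {"x":0,"y":0,"z":0,"turn":0},
    {"x":0,"y":0,"z":0,"turn":0},
    {"x":0,"y":0,"z":0,"turn":0},
    {"x":0,"y":0,"z":-0.05,"turn":0},
    {"x":0,"y":0,"z":-0.2,"turn":0},
    {"x":0,"y":0,"z":-0.4,"turn":0},
    {"x":0,"y":0,"z":-0.6,"turn":0},
    {"x":0,"y":0,"z":-0.8,"turn":0},
    {"x":0,"y":0,"z":-0.8,"turn":0},
  ],
  gripper=0.3,
)

```text
time_s: 8.35
ee_pos: [0.441, -0.364, 0.2216]
tool_rot: [[-0.992, 0.123, 0.012], [0.123, 0.992, -0.008], [-0.013, -0.006, -1.0]]
ft_force: [1.1, -0.4, -0.6]
grip_width: 0.0559
grasp_force: 0.0
```

>>> jog_arm(
  targets=[
    {"x":0,"y":0.2,"z":0,"turn":0},
    {"x":0,"y":0.4,"z":0,"turn":0},
    {"x":0,"y":0.6,"z":0,"turn":0},
    {"x":0,"y":0.8,"z":0,"turn":0},
    {"x":0,"y":1.0,"z":0,"turn":0},
    {"x":0,"y":1.0,"z":0,"turn":0},
    {"x":0,"y":1.0,"z":0,"turn":0},
  ],
)

```text
time_s: 9.05
ee_pos: [0.4678, -0.1126, 0.2144]
tool_rot: [[-0.993, 0.119, 0.0], [0.119, 0.993, -0.0], [-0.0, -0.0, -1.0]]
ft_force: [-0.1, -0.9, -0.5]
grip_width: 0.0555
grasp_force: 0.0
```

Run:
```python
from h import *
st(); im=ctrl.snapshot("top"); cv2.imwrite("pics/t2.png",im[:,:,::-1]);
im=cv2.resize(im[100:330,150:550],None,fx=2,fy=2,interpolation=cv2.INTER_CUBIC); cv2.imwrite("pics/t2c.png",im[:,:,::-1])
```

```text
t 9.05 p [ 0.4678 -0.1126  0.2144] yaw -0.1189 zax [ 0. -0. -1.] F [-0.1 -0.9 -0.5] w 0.0555 g 0.0
```

View pics/t2c.png

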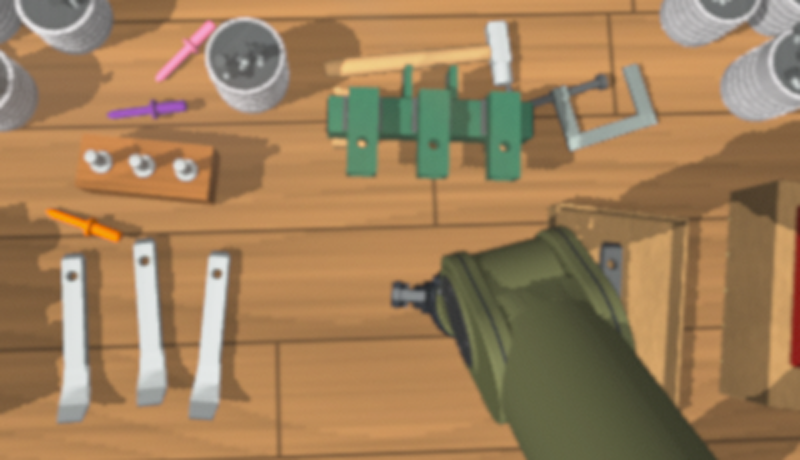

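The worn tine lies in the tray (crop ~(611,265)). The three new tines are unmoved, with holes at crop (217,272), (144,260) and (72,275). The decoy pins have toppled, which is harmless. Next is tine A (hole at crop (217,272)) into socket2.

Run:
```python
from h import *
plan([(.452,.03,.16,-.107),(.4356,.1712,.11,-.095),(.4356,.1712,.0115,-.095)])
```

```text
-> [ 0.452  0.03   0.16  -0.107] x 0.1321 y 0.5661 z 0.2165 turn -0.0099 mm 155
-> [ 0.436  0.171  0.11  -0.095] x 0.1255 y 0.5546 z 0.2000 turn -0.0076 mm 151
-> [ 0.436  0.171  0.012 -0.095] x -0.0000 y 0.0000 z 0.3940 turn -0.0000 mm 98
```

>>> jog_arm(
  targets=[
    {"x":0.03,"y":0.14,"z":0.05,"turn":-0.01},
    {"x":0.06,"y":0.28,"z":0.1,"turn":-0.01},
    {"x":0.1,"y":0.42,"z":0.16,"turn":-0.01},
    {"x":0.132,"y":0.566,"z":0.2165,"turn":-0.01},
  ],
)

```text
time_s: 9.5
ee_pos: [0.4522, 0.0289, 0.1592]
tool_rot: [[-0.994, 0.112, 0.0], [0.112, 0.994, -0.001], [-0.0, -0.001, -1.0]]
ft_force: [0.2, 1.1, -0.1]
grip_width: 0.0555
grasp_force: 0.0
```

>>> jog_arm(
  targets=[
    {"x":0.03,"y":0.14,"z":0.05,"turn":-0.0076},
    {"x":0.06,"y":0.28,"z":0.1,"turn":-0.0076},
    {"x":0.1,"y":0.42,"z":0.16,"turn":-0.0076},
    {"x":0.1255,"y":0.5546,"z":0.2,"turn":-0.0076},
    {"x":0.1255,"y":0.5546,"z":0.2,"turn":-0.0076},
    {"x":0.1255,"y":0.5546,"z":0.2,"turn":-0.0076},
    {"x":0.1255,"y":0.5546,"z":0.2,"turn":-0.0076},
  ],
)

```text
time_s: 10.2
ee_pos: [0.4367, 0.1691, 0.1098]
tool_rot: [[-0.995, 0.099, 0.0], [0.099, 0.995, -0.002], [-0.0, -0.002, -1.0]]
ft_force: [-0.5, -0.8, 0.4]
grip_width: 0.0556
grasp_force: 0.0
```

Run:
```python
from h import *
st();plan([(.4356,.1712,.0115,-.095)])
```

```text
t 10.2 p [0.4367 0.1691 0.1098] yaw -0.0991 zax [ 0.    -0.002 -1.   ] F [-0.5 -0.8  0.4] w 0.0556 g 0.0
-> [ 0.436  0.171  0.012 -0.095] x 0.0051 y 0.0078 z 0.3933 turn -0.0026 mm 98
```

>>> jog_arm(
  targets=[
    {"x":0.005,"y":0.008,"z":0.12,"turn":-0.0026},
    {"x":0.005,"y":0.008,"z":0.24,"turn":-0.0026},
    {"x":0.005,"y":0.008,"z":0.33,"turn":-0.0026},
    {"x":0.005,"y":0.008,"z":0.38,"turn":-0.0026},
    {"x":0.005,"y":0.008,"z":0.393,"turn":-0.0026},
    {"x":0.005,"y":0.008,"z":0.393,"turn":-0.0026},
    {"x":0.005,"y":0.008,"z":0.393,"turn":-0.0026},
  ],
)

```text
time_s: 10.9
ee_pos: [0.4356, 0.1724, 0.0118]
tool_rot: [[-0.996, 0.094, 0.001], [0.094, 0.996, -0.0], [-0.001, -0.0, -1.0]]
ft_force: [0.9, 0.5, 0.4]
grip_width: 0.0555
grasp_force: 0.0
```

>>> jog_arm(
  targets=[
    {"x":0,"y":0,"z":0,"turn":0},
    {"x":0,"y":0,"z":0,"turn":0},
    {"x":0,"y":0,"z":0,"turn":0},
    {"x":0,"y":0,"z":0,"turn":0},
    {"x":0,"y":0,"z":0,"turn":0},
    {"x":0,"y":0,"z":0,"turn":0},
  ],
  gripper=-1,
  force=70,
)

```text
time_s: 11.5
ee_pos: [0.435, 0.1724, 0.0123]
tool_rot: [[-0.996, 0.093, 0.0], [0.093, 0.996, -0.002], [-0.001, -0.002, -1.0]]
ft_force: [-1.1, -2.0, 7.7]
grip_width: 0.0236
grasp_force: 69.4
```

>>> jog_arm(
  targets=[
    {"x":0,"y":0,"z":-0.05,"turn":0},
    {"x":0,"y":0,"z":-0.12,"turn":0},
    {"x":0,"y":0,"z":-0.22,"turn":0},
    {"x":0,"y":0,"z":-0.34,"turn":0},
    {"x":0,"y":0,"z":-0.46,"turn":0},
    {"x":0,"y":0,"z":-0.56,"turn":0},
    {"x":0,"y":0,"z":-0.6,"turn":0},
    {"x":0,"y":0,"z":-0.6,"turn":0},
    {"x":0,"y":0,"z":-0.6,"turn":0},
  ],
)

```text
time_s: 12.4
ee_pos: [0.4342, 0.1733, 0.1604]
tool_rot: [[-0.996, 0.091, -0.002], [0.091, 0.996, -0.001], [0.002, -0.001, -1.0]]
ft_force: [-0.4, -0.8, -7.3]
grip_width: 0.0232
grasp_force: 70.7
```

Run:
```python
from h import *
st()
Y=-.052;c=np.array([np.cos(Y),np.sin(Y)])
g=np.array([.665,-.031])-.075*c
pre=g-.090*c
print(pre,g)
plan([((.4356+pre[0])/2,.06,.15,-.07),(*pre,.0975,Y)])
```

```text
t 12.4 p [0.4342 0.1733 0.1604] yaw -0.0912 zax [-0.002 -0.001 -1.   ] F [-0.4 -0.8 -7.3] w 0.0232 g 70.7
[ 0.50022303 -0.02242387] [ 0.59010138 -0.02710176]
-> [ 0.468  0.06   0.15  -0.07 ] x -0.1756 y -0.4389 z 0.0416 turn -0.0135 mm 119
-> [ 0.5   -0.022  0.098 -0.052] x -0.1520 y -0.3198 z 0.2100 turn -0.0115 mm 103
```

>>> jog_arm(
  targets=[
    {"x":-0.03,"y":-0.1,"z":0.01,"turn":-0.003},
    {"x":-0.08,"y":-0.22,"z":0.02,"turn":-0.006},
    {"x":-0.13,"y":-0.34,"z":0.03,"turn":-0.01},
    {"x":-0.1756,"y":-0.4389,"z":0.042,"turn":-0.0135},
  ],
)

```text
time_s: 12.8
ee_pos: [0.4677, 0.0583, 0.149]
tool_rot: [[-0.998, 0.07, -0.004], [0.07, 0.998, -0.002], [0.004, -0.002, -1.0]]
ft_force: [0.2, 0.6, -6.8]
grip_width: 0.023
grasp_force: 70.7
```

>>> jog_arm(
  targets=[
    {"x":-0.04,"y":-0.1,"z":0.05,"turn":-0.003},
    {"x":-0.08,"y":-0.2,"z":0.1,"turn":-0.006},
    {"x":-0.12,"y":-0.28,"z":0.16,"turn":-0.01},
    {"x":-0.152,"y":-0.32,"z":0.206,"turn":-0.0115},
    {"x":-0.152,"y":-0.32,"z":0.206,"turn":-0.0115},
    {"x":-0.152,"y":-0.32,"z":0.206,"turn":-0.0115},
    {"x":-0.152,"y":-0.32,"z":0.206,"turn":-0.0115},
    {"x":-0.152,"y":-0.32,"z":0.206,"turn":-0.0115},
  ],
)

```text
time_s: 13.6
ee_pos: [0.5009, -0.0203, 0.0999]
tool_rot: [[-0.999, 0.049, 0.001], [0.049, 0.999, 0.001], [-0.001, 0.001, -1.0]]
ft_force: [-1.2, -0.0, -6.6]
grip_width: 0.0229
grasp_force: 70.7
```

Run:
```python
from h import *
st()
cv2.imwrite("pics/t3.png",np.hstack([cv2.resize(ctrl.snapshot(n)[a:a+90,b:b+78],None,fx=5,fy=5,interpolation=cv2.INTER_CUBIC) for n,a,b in(("top",145,293),("scene",140,268))])[:,:,::-1])
plan([(.5002,-.0224,.0985,-.052)])
```

```text
t 13.6 p [ 0.5009 -0.0203  0.0999] yaw -0.0494 zax [ 0.001  0.001 -1.   ] F [-1.2 -0.  -6.6] w 0.0229 g 70.7
-> [ 0.5   -0.022  0.098 -0.052] x 0.0029 y -0.0058 z 0.0056 turn 0.0010 mm 2
```

View pics/t3.png

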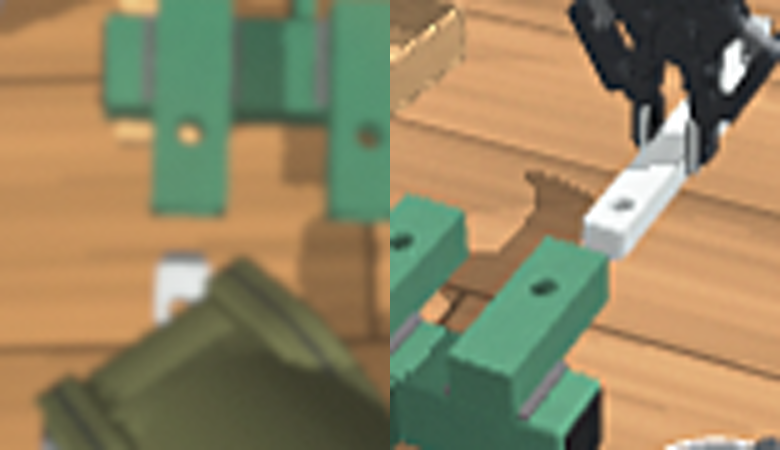

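Run:
```python
from h import *
Y=-.052;c=np.array([np.cos(Y),np.sin(Y)]);n=np.array([-c[1],c[0]])
h=plane('scene',crop((235,205),(268,140),5),.1076)[:2]; s=plane('scene',crop((154,288),(268,140),5),.113)[:2]
print(h,s,'along,lat',(s-h)@c,(s-h)@n)
# top: plug end edges & socket edges at mouth
e=[plane('top',crop(p,(293,145),5),z)[:2] for p,z in(((156,275),.1056),((210,270),.1056),((152,205),.113),((229,210),.113),((189,133),.113))]
e=np.array(e); print(e, 'mid plug lat',(e[:2].mean(0)-e[4])@n,'mid sock',(e[2:4].mean(0)-e[4])@n)
print((np.array(ctrl.sense()['ee_pos'])[:2]-h)@c)
```

```text
[ 0.57227021 -0.02322479] [ 0.66414661 -0.03152289] along,lat 0.0921835232378642 -0.003511458494745795
[[ 0.59461842 -0.012672  ]
 [ 0.59643299 -0.03972643]
 [ 0.62884392 -0.01148458]
 [ 0.62537283 -0.04975391]
 [ 0.66482822 -0.03104229]] mid plug lat 0.001234428198024043 mid sock -0.0015380715055650716
-0.0712861254983922
```

>>> jog_arm(
  targets=[
    {"x":0,"y":-0.013,"z":0.005,"turn":0.002},
    {"x":0,"y":-0.013,"z":0.005,"turn":0.002},
    {"x":-0.04,"y":-0.013,"z":0.005,"turn":0.002},
    {"x":-0.07,"y":-0.013,"z":0.005,"turn":0.002},
    {"x":-0.09,"y":-0.013,"z":0.005,"turn":0.002},
    {"x":-0.11,"y":-0.013,"z":0.005,"turn":0.002},
    {"x":-0.13,"y":-0.013,"z":0.005,"turn":0.002},
    {"x":-0.14,"y":-0.013,"z":0.005,"turn":0.002},
    {"x":-0.14,"y":-0.013,"z":0.005,"turn":0.002},
  ],
)

```text
time_s: 14.6
ee_pos: [0.5366, -0.0259, 0.0981]
tool_rot: [[-0.999, 0.054, 0.001], [0.054, 0.999, 0.002], [-0.001, 0.002, -1.0]]
ft_force: [0.5, 2.7, -7.5]
grip_width: 0.0231
grasp_force: 70.6
```

Run:
```python
from h import *
st();print(ctrl.sense()['ft_torque'])
```

```text
t 14.6 p [ 0.5366 -0.0259  0.0981] yaw -0.0537 zax [ 0.001  0.002 -1.   ] F [ 0.5  2.7 -7.5] w 0.0231 g 70.6
[ 0.71273859 -0.00650577  0.32930836]
```

>>> jog_arm(
  targets=[
    {"x":-0.03,"y":0.002,"z":0,"turn":0},
    {"x":-0.06,"y":0.002,"z":0,"turn":0},
    {"x":-0.09,"y":0.002,"z":0,"turn":0},
    {"x":-0.12,"y":0.002,"z":0,"turn":0},
    {"x":-0.15,"y":0.002,"z":0,"turn":0},
    {"x":-0.17,"y":0.002,"z":0,"turn":0},
    {"x":-0.185,"y":0.002,"z":0,"turn":0},
    {"x":-0.195,"y":0.002,"z":0,"turn":0},
    {"x":-0.2,"y":0.002,"z":0,"turn":0},
    {"x":-0.2,"y":0.002,"z":0,"turn":0},
  ],
)

```text
time_s: 15.6
ee_pos: [0.586, -0.0287, 0.098]
tool_rot: [[-0.999, 0.055, -0.0], [0.055, 0.999, 0.001], [0.0, 0.001, -1.0]]
ft_force: [-2.0, 4.1, -6.4]
grip_width: 0.0238
grasp_force: 70.7
```

>>> jog_arm(
  targets=[
    {"x":-0.004,"y":0,"z":0,"turn":0},
    {"x":-0.008,"y":0,"z":0,"turn":0},
    {"x":-0.012,"y":0,"z":0,"turn":0},
    {"x":-0.016,"y":0,"z":0,"turn":0},
    {"x":-0.016,"y":0,"z":0,"turn":0},
  ],
)

```text
time_s: 16.1
ee_pos: [0.5896, -0.029, 0.098]
tool_rot: [[-0.999, 0.055, -0.001], [0.055, 0.999, 0.001], [0.001, 0.001, -1.0]]
ft_force: [-2.3, 5.4, -6.0]
grip_width: 0.0232
grasp_force: 70.7
```

Run:
```python
from h import *
st()
cv2.imwrite("pics/t4.png",np.hstack([cv2.resize(ctrl.snapshot(n)[a:a+90,b:b+78],None,fx=5,fy=5,interpolation=cv2.INTER_CUBIC) for n,a,b in(("top",145,293),("scene",140,268))])[:,:,::-1])
```

```text
t 16.1 p [ 0.5896 -0.029   0.098 ] yaw -0.0546 zax [-0.001  0.001 -1.   ] F [-2.3  5.4 -6. ] w 0.0232 g 70.7
```

View pics/t4.png

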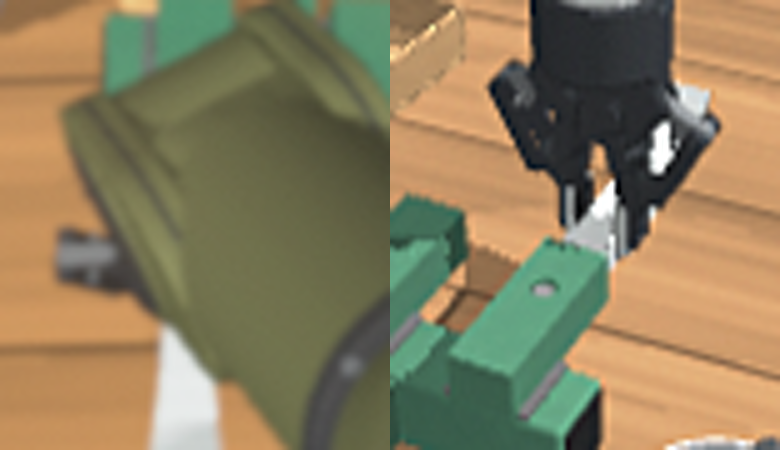

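The top view is blocked by the arm. In the scene view, the socket hole at (544,288) shows bright steel, so the tine isn't quite home. I'll keep pushing gently.

>>> jog_arm(
  targets=[
    {"x":-0.004,"y":0.002,"z":0,"turn":0},
    {"x":-0.008,"y":0.002,"z":0,"turn":0},
    {"x":-0.012,"y":0.002,"z":0,"turn":0},
    {"x":-0.012,"y":0.002,"z":0,"turn":0},
  ],
)

```text
time_s: 16.6
ee_pos: [0.592, -0.029, 0.0979]
tool_rot: [[-0.998, 0.055, -0.002], [0.055, 0.998, -0.0], [0.002, -0.0, -1.0]]
ft_force: [-4.1, 4.6, -6.3]
grip_width: 0.0233
grasp_force: 70.8
```

>>> jog_arm(
  targets=[
    {"x":-0.002,"y":0,"z":0,"turn":0},
    {"x":-0.004,"y":0,"z":0,"turn":0},
    {"x":-0.004,"y":0,"z":0,"turn":0},
  ],
)

```text
time_s: 16.9
ee_pos: [0.5919, -0.0291, 0.0978]
tool_rot: [[-0.999, 0.055, -0.004], [0.055, 0.999, -0.0], [0.004, -0.001, -1.0]]
ft_force: [-6.0, 5.2, -5.0]
grip_width: 0.0232
grasp_force: 70.9
```

>>> jog_arm(
  targets=[
    {"x":-0.002,"y":0,"z":0,"turn":0},
    {"x":-0.004,"y":0,"z":0,"turn":0},
    {"x":-0.004,"y":0,"z":0,"turn":0},
  ],
)

```text
time_s: 17.2
ee_pos: [0.592, -0.0291, 0.0977]
tool_rot: [[-0.998, 0.055, -0.006], [0.055, 0.999, -0.001], [0.006, -0.001, -1.0]]
ft_force: [-7.1, 4.3, -3.8]
grip_width: 0.0231
grasp_force: 71.0
```

The tine is now against the stop: no further advance, and the x force is building up. I'll release it and go to tine B.

>>> jog_arm(
  targets=[
    {"x":0.002,"y":0,"z":0,"turn":0},
    {"x":0.002,"y":0,"z":0,"turn":0},
    {"x":0.002,"y":0,"z":0,"turn":0},
    {"x":0.002,"y":0,"z":0,"turn":0},
    {"x":0.002,"y":0,"z":-0.04,"turn":0},
    {"x":0.002,"y":0,"z":-0.14,"turn":0},
    {"x":0.002,"y":0,"z":-0.28,"turn":0},
    {"x":0.002,"y":0,"z":-0.42,"turn":0},
    {"x":0.002,"y":0,"z":-0.5,"turn":0},
    {"x":0.002,"y":0,"z":-0.5,"turn":0},
  ],
  gripper=0.3,
)

```text
time_s: 18.2
ee_pos: [0.5966, -0.0289, 0.2273]
tool_rot: [[-0.998, 0.055, 0.008], [0.055, 0.998, 0.0], [-0.008, 0.001, -1.0]]
ft_force: [0.1, 0.3, 0.5]
grip_width: 0.0557
grasp_force: 0.0
```

Run:
```python
from h import *
st()
plan([(.52,.11,.19,.03),(.4549,.2534,.11,.088)])
```

```text
t 18.2 p [ 0.5966 -0.0289  0.2273] yaw -0.0555 zax [ 0.008  0.    -1.   ] F [0.1 0.3 0.5] w 0.0557 g 0.0
-> [0.52 0.11 0.19 0.03] x 0.3368 y 0.5378 z 0.1492 turn -0.0544 mm 163
-> [0.455 0.253 0.11  0.088] x 0.2431 y 0.5812 z 0.3200 turn -0.0369 mm 177
```

>>> jog_arm(
  targets=[
    {"x":0.08,"y":0.13,"z":0.03,"turn":-0.015},
    {"x":0.16,"y":0.26,"z":0.07,"turn":-0.03},
    {"x":0.25,"y":0.4,"z":0.11,"turn":-0.045},
    {"x":0.337,"y":0.538,"z":0.15,"turn":-0.0544},
  ],
)

```text
time_s: 18.6
ee_pos: [0.5162, 0.1106, 0.185]
tool_rot: [[-1.0, -0.031, -0.001], [-0.031, 1.0, 0.0], [0.001, 0.0, -1.0]]
ft_force: [0.4, 0.6, 0.8]
grip_width: 0.0555
grasp_force: 0.0
```

>>> jog_arm(
  targets=[
    {"x":0.06,"y":0.14,"z":0.07,"turn":-0.01},
    {"x":0.12,"y":0.28,"z":0.14,"turn":-0.02},
    {"x":0.18,"y":0.43,"z":0.23,"turn":-0.03},
    {"x":0.243,"y":0.581,"z":0.32,"turn":-0.037},
    {"x":0.243,"y":0.581,"z":0.32,"turn":-0.037},
    {"x":0.243,"y":0.581,"z":0.32,"turn":-0.037},
    {"x":0.243,"y":0.581,"z":0.32,"turn":-0.037},
  ],
)

```text
time_s: 19.3
ee_pos: [0.4529, 0.2516, 0.1056]
tool_rot: [[-0.996, -0.087, 0.0], [-0.087, 0.996, -0.001], [-0.0, -0.001, -1.0]]
ft_force: [-0.6, -1.5, -0.3]
grip_width: 0.0557
grasp_force: 0.0
```

Run:
```python
from h import *
st()
im=ctrl.snapshot("scene"); cv2.imwrite("pics/t5s.png",im[:,:,::-1]); a=cv2.imread("pics/scene0.png")[:,:,::-1]
im2=ctrl.snapshot("top"); cv2.imwrite("pics/t5t.png",im2[:,:,::-1])
cv2.imwrite("pics/t5.png",np.hstack([cv2.resize(x,None,fx=2,fy=2) for x in (im[150:290,200:500],)]+[])[:,:,::-1])
plan([(.4549,.2534,.0115,.088)])
```

```text
t 19.3 p [0.4529 0.2516 0.1056] yaw 0.0868 zax [ 0.    -0.001 -1.   ] F [-0.6 -1.5 -0.3] w 0.0557 g 0.0
-> [0.455 0.253 0.012 0.088] x -0.0066 y 0.0076 z 0.3780 turn -0.0016 mm 95
```

View pics/t5.png

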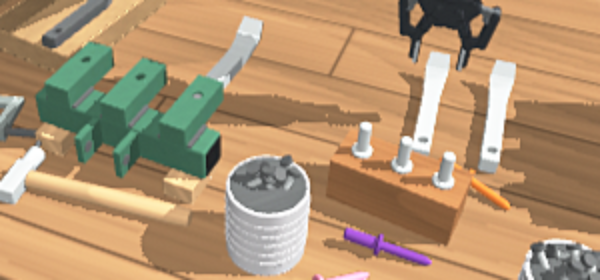

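Tine A sits home in socket2, foot up. Tine B's hole at (411,220) is unmoved, so I'll grasp it.

>>> jog_arm(
  targets=[
    {"x":-0.0066,"y":0.0076,"z":0.12,"turn":-0.0016},
    {"x":-0.0066,"y":0.0076,"z":0.24,"turn":-0.0016},
    {"x":-0.0066,"y":0.0076,"z":0.32,"turn":-0.0016},
    {"x":-0.0066,"y":0.0076,"z":0.365,"turn":-0.0016},
    {"x":-0.0066,"y":0.0076,"z":0.378,"turn":-0.0016},
    {"x":-0.0066,"y":0.0076,"z":0.378,"turn":-0.0016},
    {"x":-0.0066,"y":0.0076,"z":0.378,"turn":-0.0016},
  ],
)

```text
time_s: 20.1
ee_pos: [0.4545, 0.2553, 0.0121]
tool_rot: [[-0.996, -0.09, 0.001], [-0.09, 0.996, 0.001], [-0.001, 0.001, -1.0]]
ft_force: [0.7, 0.2, 0.4]
grip_width: 0.0554
grasp_force: 0.0
```

>>> jog_arm(
  targets=[
    {"x":0,"y":0,"z":0,"turn":0},
    {"x":0,"y":0,"z":0,"turn":0},
    {"x":0,"y":0,"z":0,"turn":0},
    {"x":0,"y":0,"z":0,"turn":0},
    {"x":0,"y":0,"z":0,"turn":0},
    {"x":0,"y":0,"z":0,"turn":0},
  ],
  gripper=-1,
  force=70,
)

```text
time_s: 20.7
ee_pos: [0.4542, 0.2551, 0.0122]
tool_rot: [[-0.996, -0.09, 0.001], [-0.09, 0.996, 0.0], [-0.001, 0.0, -1.0]]
ft_force: [-1.3, 0.1, 6.6]
grip_width: 0.0231
grasp_force: 69.5
```

>>> jog_arm(
  targets=[
    {"x":0,"y":0,"z":-0.05,"turn":0},
    {"x":0,"y":0,"z":-0.12,"turn":0},
    {"x":0,"y":0,"z":-0.22,"turn":0},
    {"x":0,"y":0,"z":-0.34,"turn":0},
    {"x":0,"y":0,"z":-0.46,"turn":0},
    {"x":0,"y":0,"z":-0.58,"turn":0},
    {"x":0,"y":0,"z":-0.68,"turn":0},
    {"x":0,"y":0,"z":-0.68,"turn":0},
    {"x":0,"y":0,"z":-0.68,"turn":0},
  ],
)

```text
time_s: 21.6
ee_pos: [0.4533, 0.2543, 0.1808]
tool_rot: [[-0.996, -0.091, -0.001], [-0.091, 0.996, -0.001], [0.001, -0.001, -1.0]]
ft_force: [0.3, -0.5, -8.1]
grip_width: 0.023
grasp_force: 70.5
```

Run:
```python
from h import *
st()
Y=-.054;c=np.array([np.cos(Y),np.sin(Y)]);n=np.array([-c[1],c[0]])
# calib from socket2: TCP line through (.592,-.0288)
g2=np.array([.592,-.0288]); g=g2-.0900*n; pre=g-.090*c
print(pre,g)
plan([(.465,.1,.18,.02),(.47,-.03,.18,Y),(*pre,.0985,Y)])
```

```text
t 21.6 p [0.4533 0.2543 0.1808] yaw 0.0909 zax [-0.001 -0.001 -1.   ] F [ 0.3 -0.5 -8.1] w 0.023 g 70.5
[ 0.49727355 -0.11381117] [ 0.58714236 -0.11866881]
-> [0.465 0.1   0.18  0.02 ] x 0.0093 y -0.6189 z 0.0030 turn 0.0451 mm 155
-> [ 0.47  -0.03   0.18  -0.054] x -0.0096 y -0.5203 z -0.0000 turn 0.0471 mm 130
-> [ 0.497 -0.114  0.098 -0.054] x -0.1270 y -0.3289 z 0.3260 turn -0.0000 mm 120
```

>>> jog_arm(
  targets=[
    {"x":0,"y":-0.1,"z":0,"turn":0.01},
    {"x":0,"y":-0.25,"z":0,"turn":0.02},
    {"x":0.005,"y":-0.4,"z":0,"turn":0.03},
    {"x":0.009,"y":-0.52,"z":0,"turn":0.04},
    {"x":0.009,"y":-0.619,"z":0.003,"turn":0.045},
  ],
)

```text
time_s: 22.1
ee_pos: [0.4638, 0.0977, 0.1784]
tool_rot: [[-1.0, -0.019, -0.005], [-0.018, 1.0, -0.003], [0.005, -0.003, -1.0]]
ft_force: [-0.4, 0.1, -8.0]
grip_width: 0.0233
grasp_force: 70.5
```

>>> jog_arm(
  targets=[
    {"x":0,"y":-0.15,"z":0,"turn":0.012},
    {"x":-0.003,"y":-0.3,"z":0,"turn":0.024},
    {"x":-0.006,"y":-0.42,"z":0,"turn":0.036},
    {"x":-0.0096,"y":-0.52,"z":0,"turn":0.047},
  ],
)

```text
time_s: 22.5
ee_pos: [0.4687, -0.0317, 0.1785]
tool_rot: [[-0.998, 0.056, -0.005], [0.056, 0.998, -0.001], [0.005, -0.001, -1.0]]
ft_force: [0.2, -0.1, -7.0]
grip_width: 0.0232
grasp_force: 70.5
```

>>> jog_arm(
  targets=[
    {"x":-0.05,"y":-0.15,"z":0,"turn":0},
    {"x":-0.1,"y":-0.28,"z":0,"turn":0},
    {"x":-0.127,"y":-0.329,"z":0.08,"turn":0},
    {"x":-0.127,"y":-0.329,"z":0.18,"turn":0},
    {"x":-0.127,"y":-0.329,"z":0.27,"turn":0},
    {"x":-0.127,"y":-0.329,"z":0.326,"turn":0},
    {"x":-0.127,"y":-0.329,"z":0.326,"turn":0},
    {"x":-0.127,"y":-0.329,"z":0.326,"turn":0},
    {"x":-0.127,"y":-0.329,"z":0.326,"turn":0},
  ],
)

```text
time_s: 23.4
ee_pos: [0.4982, -0.1128, 0.0991]
tool_rot: [[-0.999, 0.053, 0.0], [0.053, 0.999, 0.0], [-0.0, 0.0, -1.0]]
ft_force: [0.0, 0.3, -6.6]
grip_width: 0.0232
grasp_force: 70.5
```

Run:
```python
from h import *
st()
cv2.imwrite("pics/t6.png",np.hstack([cv2.resize(ctrl.snapshot(n)[a:a+90,b:b+78],None,fx=5,fy=5,interpolation=cv2.INTER_CUBIC) for n,a,b in(("top",145,330),("scene",140,240))])[:,:,::-1])
plan([(.4973,-.1138,.0985,-.054)])
```

```text
t 23.4 p [ 0.4982 -0.1128  0.0991] yaw -0.0532 zax [ 0.  0. -1.] F [ 0.   0.3 -6.6] w 0.0232 g 70.5
-> [ 0.497 -0.114  0.098 -0.054] x 0.0045 y -0.0036 z 0.0040 turn 0.0003 mm 2
```

>>> jog_arm(
  targets=[
    {"x":0,"y":-0.002,"z":0.003,"turn":0},
    {"x":-0.04,"y":-0.002,"z":0.003,"turn":0},
    {"x":-0.07,"y":-0.002,"z":0.003,"turn":0},
    {"x":-0.09,"y":-0.002,"z":0.003,"turn":0},
    {"x":-0.11,"y":-0.002,"z":0.003,"turn":0},
    {"x":-0.13,"y":-0.002,"z":0.003,"turn":0},
    {"x":-0.15,"y":-0.002,"z":0.003,"turn":0},
    {"x":-0.15,"y":-0.002,"z":0.003,"turn":0},
    {"x":-0.15,"y":-0.002,"z":0.003,"turn":0},
  ],
)

```text
time_s: 24.4
ee_pos: [0.5353, -0.1154, 0.0981]
tool_rot: [[-0.999, 0.053, -0.0], [0.053, 0.999, 0.0], [0.0, 0.0, -1.0]]
ft_force: [-1.0, 0.5, -7.1]
grip_width: 0.0231
grasp_force: 70.5
```

Clear entry. I'll run on to the end.

>>> jog_arm(
  targets=[
    {"x":-0.03,"y":0,"z":0,"turn":0},
    {"x":-0.06,"y":0,"z":0,"turn":0},
    {"x":-0.09,"y":0,"z":0,"turn":0},
    {"x":-0.12,"y":0,"z":0,"turn":0},
    {"x":-0.15,"y":0,"z":0,"turn":0},
    {"x":-0.17,"y":0,"z":0,"turn":0},
    {"x":-0.18,"y":0,"z":0,"turn":0},
    {"x":-0.19,"y":0,"z":0,"turn":0},
    {"x":-0.195,"y":0,"z":0,"turn":0},
    {"x":-0.195,"y":0,"z":0,"turn":0},
  ],
)

```text
time_s: 25.4
ee_pos: [0.5841, -0.1181, 0.0981]
tool_rot: [[-0.999, 0.053, -0.0], [0.053, 0.999, 0.0], [0.0, 0.0, -1.0]]
ft_force: [0.5, -0.2, -6.7]
grip_width: 0.0233
grasp_force: 70.5
```

>>> jog_arm(
  targets=[
    {"x":-0.003,"y":0,"z":0,"turn":0},
    {"x":-0.006,"y":0,"z":0,"turn":0},
    {"x":-0.009,"y":0,"z":0,"turn":0},
    {"x":-0.012,"y":0,"z":0,"turn":0},
    {"x":-0.012,"y":0,"z":0,"turn":0},
  ],
)

```text
time_s: 25.9
ee_pos: [0.5864, -0.1182, 0.098]
tool_rot: [[-0.999, 0.053, -0.002], [0.053, 0.999, -0.0], [0.002, -0.0, -1.0]]
ft_force: [-2.4, 0.2, -7.1]
grip_width: 0.0233
grasp_force: 70.6
```

>>> jog_arm(
  targets=[
    {"x":-0.003,"y":0,"z":0,"turn":0},
    {"x":-0.006,"y":0,"z":0,"turn":0},
    {"x":-0.009,"y":0,"z":0,"turn":0},
    {"x":-0.009,"y":0,"z":0,"turn":0},
  ],
)

```text
time_s: 26.3
ee_pos: [0.5864, -0.1183, 0.0976]
tool_rot: [[-0.999, 0.053, -0.006], [0.053, 0.999, -0.0], [0.006, -0.001, -1.0]]
ft_force: [-7.0, 1.1, -3.8]
grip_width: 0.0232
grasp_force: 71.0
```

>>> jog_arm(
  targets=[
    {"x":0.002,"y":0,"z":0,"turn":0},
    {"x":0.002,"y":0,"z":0,"turn":0},
    {"x":0.002,"y":0,"z":0,"turn":0},
    {"x":0.002,"y":0,"z":0,"turn":0},
    {"x":0.002,"y":0,"z":-0.04,"turn":0},
    {"x":0.002,"y":0,"z":-0.14,"turn":0},
    {"x":0.002,"y":0,"z":-0.28,"turn":0},
    {"x":0.002,"y":0,"z":-0.42,"turn":0},
    {"x":0.002,"y":0,"z":-0.5,"turn":0},
    {"x":0.002,"y":0,"z":-0.5,"turn":0},
  ],
  gripper=0.3,
)

```text
time_s: 27.3
ee_pos: [0.5913, -0.1181, 0.2274]
tool_rot: [[-0.999, 0.054, 0.008], [0.054, 0.999, -0.001], [-0.008, -0.0, -1.0]]
ft_force: [0.8, 1.1, 0.0]
grip_width: 0.0556
grasp_force: 0.0
```

Run:
```python
from h import *
st()
plan([(.55,.04,.2,-.03),(.5,.2,.17,.03),(.4376,.3505,.11,.06)])
```

```text
t 27.3 p [ 0.5913 -0.1181  0.2274] yaw -0.0536 zax [ 0.008 -0.001 -1.   ] F [0.8 1.1 0. ] w 0.0556 g 0.0
-> [ 0.55  0.04  0.2  -0.03] x 0.1990 y 0.6228 z 0.1094 turn -0.0150 mm 166
-> [0.5  0.2  0.17 0.03] x 0.2191 y 0.6337 z 0.1200 turn -0.0382 mm 170
-> [0.438 0.35  0.11  0.06 ] x 0.2314 y 0.6092 z 0.2400 turn -0.0191 mm 174
```

>>> jog_arm(
  targets=[
    {"x":0.05,"y":0.15,"z":0.02,"turn":-0.004},
    {"x":0.1,"y":0.3,"z":0.05,"turn":-0.008},
    {"x":0.15,"y":0.46,"z":0.08,"turn":-0.012},
    {"x":0.2,"y":0.623,"z":0.11,"turn":-0.015},
  ],
)

```text
time_s: 27.7
ee_pos: [0.5463, 0.0409, 0.195]
tool_rot: [[-1.0, 0.031, -0.001], [0.031, 1.0, 0.0], [0.001, -0.0, -1.0]]
ft_force: [0.4, 1.2, -0.3]
grip_width: 0.0553
grasp_force: 0.0
```

>>> jog_arm(
  targets=[
    {"x":0.05,"y":0.15,"z":0.03,"turn":-0.01},
    {"x":0.1,"y":0.3,"z":0.06,"turn":-0.02},
    {"x":0.15,"y":0.46,"z":0.09,"turn":-0.03},
    {"x":0.219,"y":0.634,"z":0.12,"turn":-0.038},
  ],
)

```text
time_s: 28.1
ee_pos: [0.497, 0.2006, 0.1649]
tool_rot: [[-1.0, -0.029, -0.0], [-0.029, 1.0, -0.001], [0.0, -0.001, -1.0]]
ft_force: [1.1, 1.0, -0.1]
grip_width: 0.0555
grasp_force: 0.0
```

>>> jog_arm(
  targets=[
    {"x":0.05,"y":0.15,"z":0.05,"turn":-0.005},
    {"x":0.11,"y":0.3,"z":0.1,"turn":-0.01},
    {"x":0.17,"y":0.46,"z":0.17,"turn":-0.015},
    {"x":0.231,"y":0.609,"z":0.24,"turn":-0.019},
    {"x":0.231,"y":0.609,"z":0.24,"turn":-0.019},
    {"x":0.231,"y":0.609,"z":0.24,"turn":-0.019},
    {"x":0.231,"y":0.609,"z":0.24,"turn":-0.019},
  ],
)

```text
time_s: 28.8
ee_pos: [0.4356, 0.3488, 0.1055]
tool_rot: [[-0.998, -0.058, 0.0], [-0.058, 0.998, -0.002], [-0.0, -0.002, -1.0]]
ft_force: [-0.2, -0.9, 0.6]
grip_width: 0.0555
grasp_force: 0.0
```

Run:
```python
from h import *
st()
im=ctrl.snapshot("scene"); cv2.imwrite("pics/t7s.png",im[:,:,::-1]); t=ctrl.snapshot("top"); cv2.imwrite("pics/t7t.png",t[:,:,::-1])
a=cv2.imread("pics/t5s.png")[:,:,::-1]
# tine C patch displacement, and pin patches
for n,(x0,y0,x1,y1) in dict(tineC=(436,205,458,238),pins=(372,205,430,250)).items():
    r=cv2.matchTemplate(im[y0-15:y1+15,x0-15:x1+15],a[y0:y1,x0:x1],cv2.TM_CCOEFF_NORMED); _,v,_,l=cv2.minMaxLoc(r); print(n,v,np.array(l)-15)
plan([(.4376,.3505,.0115,.06)])
```

```text
t 28.8 p [0.4356 0.3488 0.1055] yaw 0.058 zax [ 0.    -0.002 -1.   ] F [-0.2 -0.9  0.6] w 0.0555 g 0.0
tineC 0.999920666217804 [0 0]
pins 0.7594904899597168 [0 0]
-> [0.438 0.35  0.012 0.06 ] x -0.0062 y 0.0070 z 0.3776 turn -0.0020 mm 94
```

Run:
```python
from h import *
im=cv2.imread("pics/t7s.png"); a=cv2.imread("pics/scene0.png")
x0,y0,x1,y1=440,205,456,236
r=cv2.matchTemplate(im[y0-15:y1+15,x0-15:x1+15],a[y0:y1,x0:x1],cv2.TM_CCOEFF_NORMED); _,v,_,l=cv2.minMaxLoc(r); print(v,np.array(l)-15)
cv2.imwrite("pics/t7.png",np.hstack([cv2.resize(q[150:270,370:470],None,fx=4,fy=4,interpolation=cv2.INTER_CUBIC) for q in (im,a)]))
```

```text
0.9996049404144287 [0 0]
```

Tine C hasn't moved since the start. I'll grasp it.

>>> jog_arm(
  targets=[
    {"x":-0.006,"y":0.005,"z":0.12,"turn":-0.002},
    {"x":-0.006,"y":0.005,"z":0.24,"turn":-0.002},
    {"x":-0.006,"y":0.005,"z":0.32,"turn":-0.002},
    {"x":-0.006,"y":0.005,"z":0.365,"turn":-0.002},
    {"x":-0.006,"y":0.005,"z":0.378,"turn":-0.002},
    {"x":-0.006,"y":0.005,"z":0.378,"turn":-0.002},
    {"x":-0.006,"y":0.005,"z":0.378,"turn":-0.002},
  ],
)

```text
time_s: 29.6
ee_pos: [0.4371, 0.3521, 0.0122]
tool_rot: [[-0.998, -0.062, 0.001], [-0.062, 0.998, 0.001], [-0.001, 0.001, -1.0]]
ft_force: [0.4, -0.0, 0.3]
grip_width: 0.0554
grasp_force: 0.0
```

>>> jog_arm(
  targets=[
    {"x":0,"y":0,"z":0,"turn":0},
    {"x":0,"y":0,"z":0,"turn":0},
    {"x":0,"y":0,"z":0,"turn":0},
    {"x":0,"y":0,"z":0,"turn":0},
    {"x":0,"y":0,"z":0,"turn":0},
    {"x":0,"y":0,"z":0,"turn":0},
  ],
  gripper=-1,
  force=70,
)

```text
time_s: 30.2
ee_pos: [0.4368, 0.3522, 0.0122]
tool_rot: [[-0.998, -0.063, 0.001], [-0.063, 0.998, 0.001], [-0.001, 0.001, -1.0]]
ft_force: [-1.1, -0.3, 5.8]
grip_width: 0.023
grasp_force: 70.0
```

>>> jog_arm(
  targets=[
    {"x":0,"y":0,"z":-0.05,"turn":0},
    {"x":0,"y":0,"z":-0.12,"turn":0},
    {"x":0,"y":0,"z":-0.22,"turn":0},
    {"x":0,"y":0,"z":-0.34,"turn":0},
    {"x":0,"y":0,"z":-0.46,"turn":0},
    {"x":0,"y":0,"z":-0.58,"turn":0},
    {"x":0,"y":0,"z":-0.68,"turn":0},
    {"x":0,"y":0,"z":-0.68,"turn":0},
    {"x":0,"y":0,"z":-0.68,"turn":0},
  ],
)

```text
time_s: 31.1
ee_pos: [0.436, 0.3508, 0.1806]
tool_rot: [[-0.998, -0.063, -0.001], [-0.063, 0.998, -0.001], [0.001, -0.001, -1.0]]
ft_force: [-0.6, -0.2, -9.2]
grip_width: 0.0231
grasp_force: 70.2
```

Run:
```python
from h import *
st()
Y=-.053;c=np.array([np.cos(Y),np.sin(Y)]);n=np.array([-c[1],c[0]])
g=np.array([.5864,-.1183])-.0900*n; pre=g-.090*c
print(pre,g)
plan([(.45,.2,.18,.02),(.46,.05,.18,-.03),(.47,-.1,.18,Y),(*pre,.18,Y),(*pre,.0985,Y)])
```

```text
t 31.1 p [0.436  0.3508 0.1806] yaw 0.0627 zax [-0.001 -0.001 -1.   ] F [-0.6 -0.2 -9.2] w 0.0231 g 70.2
[ 0.49175861 -0.20340586] [ 0.58163223 -0.20817362]
-> [0.45 0.2  0.18 0.02] x -0.0183 y -0.6054 z 0.0025 turn 0.0272 mm 151
-> [ 0.46  0.05  0.18 -0.03] x -0.0280 y -0.6007 z -0.0000 turn 0.0318 mm 150
-> [ 0.47  -0.1    0.18  -0.053] x -0.0580 y -0.5985 z -0.0000 turn 0.0146 mm 150
-> [ 0.492 -0.203  0.18  -0.053] x -0.1088 y -0.4084 z -0.0000 turn -0.0000 mm 106
-> [ 0.492 -0.203  0.098 -0.053] x -0.0000 y 0.0000 z 0.3260 turn -0.0000 mm 81
```

>>> jog_arm(
  targets=[
    {"x":0,"y":-0.12,"z":0,"turn":0.007},
    {"x":-0.005,"y":-0.27,"z":0,"turn":0.014},
    {"x":-0.012,"y":-0.44,"z":0,"turn":0.02},
    {"x":-0.018,"y":-0.605,"z":0.002,"turn":0.027},
  ],
)

```text
time_s: 31.5
ee_pos: [0.4489, 0.1985, 0.1787]
tool_rot: [[-1.0, -0.021, -0.004], [-0.021, 1.0, -0.003], [0.004, -0.002, -1.0]]
ft_force: [0.2, -0.7, -7.6]
grip_width: 0.0231
grasp_force: 70.4
```

>>> jog_arm(
  targets=[
    {"x":-0.007,"y":-0.15,"z":0,"turn":0.008},
    {"x":-0.014,"y":-0.3,"z":0,"turn":0.016},
    {"x":-0.02,"y":-0.45,"z":0,"turn":0.024},
    {"x":-0.028,"y":-0.6,"z":0,"turn":0.032},
  ],
)

```text
time_s: 31.9
ee_pos: [0.4588, 0.0493, 0.179]
tool_rot: [[-1.0, 0.03, -0.004], [0.03, 1.0, -0.001], [0.004, -0.001, -1.0]]
ft_force: [0.5, -0.7, -7.8]
grip_width: 0.0233
grasp_force: 70.4
```

>>> jog_arm(
  targets=[
    {"x":-0.015,"y":-0.15,"z":0,"turn":0.004},
    {"x":-0.03,"y":-0.3,"z":0,"turn":0.008},
    {"x":-0.045,"y":-0.45,"z":0,"turn":0.012},
    {"x":-0.058,"y":-0.6,"z":0,"turn":0.0146},
  ],
)

```text
time_s: 32.3
ee_pos: [0.4689, -0.1006, 0.1789]
tool_rot: [[-0.999, 0.053, -0.004], [0.053, 0.999, 0.001], [0.004, 0.001, -1.0]]
ft_force: [1.0, -0.5, -7.5]
grip_width: 0.0232
grasp_force: 70.3
```

>>> jog_arm(
  targets=[
    {"x":-0.04,"y":-0.15,"z":0,"turn":0},
    {"x":-0.08,"y":-0.3,"z":0,"turn":0},
    {"x":-0.109,"y":-0.408,"z":0.05,"turn":0},
    {"x":-0.109,"y":-0.408,"z":0.15,"turn":0},
    {"x":-0.109,"y":-0.408,"z":0.25,"turn":0},
    {"x":-0.109,"y":-0.408,"z":0.32,"turn":0},
    {"x":-0.109,"y":-0.408,"z":0.32,"turn":0},
    {"x":-0.109,"y":-0.408,"z":0.32,"turn":0},
    {"x":-0.109,"y":-0.408,"z":0.32,"turn":0},
  ],
)

```text
time_s: 33.2
ee_pos: [0.4927, -0.2023, 0.101]
tool_rot: [[-0.999, 0.053, 0.001], [0.053, 0.999, 0.0], [-0.001, 0.0, -1.0]]
ft_force: [1.3, -0.7, -5.6]
grip_width: 0.0233
grasp_force: 70.5
```

Run:
```python
from h import *
st();plan([(.4918,-.2034,.0982,-.053)])
```

```text
t 33.2 p [ 0.4927 -0.2023  0.101 ] yaw -0.0526 zax [ 0.001  0.    -1.   ] F [ 1.3 -0.7 -5.6] w 0.0233 g 70.5
-> [ 0.492 -0.203  0.098 -0.053] x 0.0034 y -0.0047 z 0.0112 turn 0.0003 mm 3
```

>>> jog_arm(
  targets=[
    {"x":0,"y":-0.003,"z":0.01,"turn":0},
    {"x":-0.02,"y":-0.003,"z":0.01,"turn":0},
    {"x":-0.05,"y":-0.003,"z":0.01,"turn":0},
    {"x":-0.08,"y":-0.003,"z":0.01,"turn":0},
    {"x":-0.1,"y":-0.003,"z":0.01,"turn":0},
    {"x":-0.12,"y":-0.003,"z":0.01,"turn":0},
    {"x":-0.14,"y":-0.003,"z":0.01,"turn":0},
    {"x":-0.15,"y":-0.003,"z":0.01,"turn":0},
    {"x":-0.15,"y":-0.003,"z":0.01,"turn":0},
  ],
)

```text
time_s: 34.1
ee_pos: [0.5302, -0.205, 0.0981]
tool_rot: [[-0.999, 0.053, 0.0], [0.053, 0.999, 0.0], [-0.0, 0.0, -1.0]]
ft_force: [-0.7, -0.8, -8.3]
grip_width: 0.0233
grasp_force: 70.6
```

>>> jog_arm(
  targets=[
    {"x":-0.03,"y":0,"z":0,"turn":0},
    {"x":-0.06,"y":0,"z":0,"turn":0},
    {"x":-0.09,"y":0,"z":0,"turn":0},
    {"x":-0.12,"y":0,"z":0,"turn":0},
    {"x":-0.15,"y":0,"z":0,"turn":0},
    {"x":-0.17,"y":0,"z":0,"turn":0},
    {"x":-0.18,"y":0,"z":0,"turn":0},
    {"x":-0.19,"y":0,"z":0,"turn":0},
    {"x":-0.195,"y":0,"z":0,"turn":0},
    {"x":-0.195,"y":0,"z":0,"turn":0},
  ],
)

```text
time_s: 35.1
ee_pos: [0.5783, -0.2077, 0.0981]
tool_rot: [[-0.999, 0.053, -0.0], [0.053, 0.999, 0.0], [0.0, 0.0, -1.0]]
ft_force: [0.1, 0.6, -7.5]
grip_width: 0.023
grasp_force: 70.6
```

>>> jog_arm(
  targets=[
    {"x":-0.003,"y":0,"z":0,"turn":0},
    {"x":-0.006,"y":0,"z":0,"turn":0},
    {"x":-0.009,"y":0,"z":0,"turn":0},
    {"x":-0.012,"y":0,"z":0,"turn":0},
    {"x":-0.012,"y":0,"z":0,"turn":0},
  ],
)

```text
time_s: 35.6
ee_pos: [0.5814, -0.2079, 0.0981]
tool_rot: [[-0.999, 0.053, -0.0], [0.053, 0.999, 0.0], [0.0, 0.0, -1.0]]
ft_force: [0.1, -0.6, -8.7]
grip_width: 0.0236
grasp_force: 70.6
```

>>> jog_arm(
  targets=[
    {"x":-0.003,"y":0,"z":0,"turn":0},
    {"x":-0.006,"y":0,"z":0,"turn":0},
    {"x":-0.009,"y":0,"z":0,"turn":0},
    {"x":-0.009,"y":0,"z":0,"turn":0},
  ],
)

```text
time_s: 36.0
ee_pos: [0.5815, -0.2079, 0.0977]
tool_rot: [[-0.999, 0.053, -0.004], [0.053, 0.999, 0.0], [0.004, -0.0, -1.0]]
ft_force: [-5.3, 0.8, -4.6]
grip_width: 0.0231
grasp_force: 70.9
```

Third tine is at its stop. I'll release it, go to pin A and check the holes.

>>> jog_arm(
  targets=[
    {"x":0.002,"y":0,"z":0,"turn":0},
    {"x":0.002,"y":0,"z":0,"turn":0},
    {"x":0.002,"y":0,"z":0,"turn":0},
    {"x":0.002,"y":0,"z":0,"turn":0},
    {"x":0.002,"y":0,"z":-0.04,"turn":0},
    {"x":0.002,"y":0,"z":-0.14,"turn":0},
    {"x":0.002,"y":0,"z":-0.28,"turn":0},
    {"x":0.002,"y":0,"z":-0.42,"turn":0},
    {"x":0.002,"y":0,"z":-0.5,"turn":0},
    {"x":0.002,"y":0,"z":-0.5,"turn":0},
  ],
  gripper=0.3,
)

```text
time_s: 37.0
ee_pos: [0.5857, -0.2081, 0.2276]
tool_rot: [[-0.999, 0.053, 0.008], [0.053, 0.999, -0.002], [-0.008, -0.001, -1.0]]
ft_force: [1.7, -0.5, -0.8]
grip_width: 0.0553
grasp_force: 0.0
```

Run:
```python
from h import *
st()
plan([(.60,.0,.22,-.053),(.642,.194,.2,-.053),(.642,.194,.13,-.053)])
```

```text
t 37.0 p [ 0.5857 -0.2081  0.2276] yaw -0.053 zax [ 0.008 -0.002 -1.   ] F [ 1.7 -0.5 -0.8] w 0.0553 g 0.0
-> [ 0.6    0.     0.22  -0.053] x -0.0132 y 0.8342 z 0.0303 turn -0.0000 mm 209
-> [ 0.642  0.194  0.2   -0.053] x -0.1267 y 0.7838 z 0.0800 turn -0.0000 mm 199
-> [ 0.642  0.194  0.13  -0.053] x -0.0000 y 0.0000 z 0.2800 turn -0.0000 mm 70
```

>>> jog_arm(
  targets=[
    {"x":0,"y":0.15,"z":0,"turn":0},
    {"x":0,"y":0.32,"z":0.01,"turn":0},
    {"x":-0.01,"y":0.5,"z":0.02,"turn":0},
    {"x":-0.013,"y":0.67,"z":0.03,"turn":0},
    {"x":-0.013,"y":0.834,"z":0.03,"turn":0},
  ],
  gripper=-0.2,
)

```text
time_s: 37.5
ee_pos: [0.5968, 0.002, 0.215]
tool_rot: [[-0.999, 0.052, -0.001], [0.052, 0.999, 0.0], [0.001, 0.0, -1.0]]
ft_force: [0.1, 1.0, 0.2]
grip_width: 0.0339
grasp_force: 0.0
```

>>> jog_arm(
  targets=[
    {"x":-0.03,"y":0.16,"z":0.02,"turn":0},
    {"x":-0.06,"y":0.32,"z":0.04,"turn":0},
    {"x":-0.09,"y":0.48,"z":0.06,"turn":0},
    {"x":-0.11,"y":0.64,"z":0.08,"turn":0},
    {"x":-0.127,"y":0.784,"z":0.08,"turn":0},
    {"x":-0.127,"y":0.784,"z":0.08,"turn":0},
    {"x":-0.127,"y":0.784,"z":0.08,"turn":0},
    {"x":-0.127,"y":0.784,"z":0.08,"turn":0},
    {"x":-0.127,"y":0.784,"z":0.08,"turn":0},
  ],
)

```text
time_s: 38.4
ee_pos: [0.6397, 0.1918, 0.1955]
tool_rot: [[-0.998, 0.055, -0.0], [0.055, 0.998, -0.002], [0.0, -0.002, -1.0]]
ft_force: [1.1, -0.0, 0.1]
grip_width: 0.0341
grasp_force: 0.0
```

Run:
```python
from h import *
st()
im=ctrl.snapshot("scene"); cv2.imwrite("pics/t8s.png",im[:,:,::-1]); t=ctrl.snapshot("top"); cv2.imwrite("pics/t8t.png",t[:,:,::-1])
f=lambda q:cv2.resize(q,None,fx=4,fy=4,interpolation=cv2.INTER_CUBIC)
cv2.imwrite("pics/t8.png",np.vstack([f(im[155:230,215:415]),f(t[145:215,310:510])])[:,:,::-1])
plan([(.642,.194,.089,-.053)])
```

```text
t 38.4 p [0.6397 0.1918 0.1955] yaw -0.0553 zax [-0.    -0.002 -1.   ] F [ 1.1 -0.   0.1] w 0.0341 g 0.0
-> [ 0.642  0.194  0.089 -0.053] x -0.0090 y 0.0067 z 0.4268 turn -0.0011 mm 107
```

View pics/t8.png

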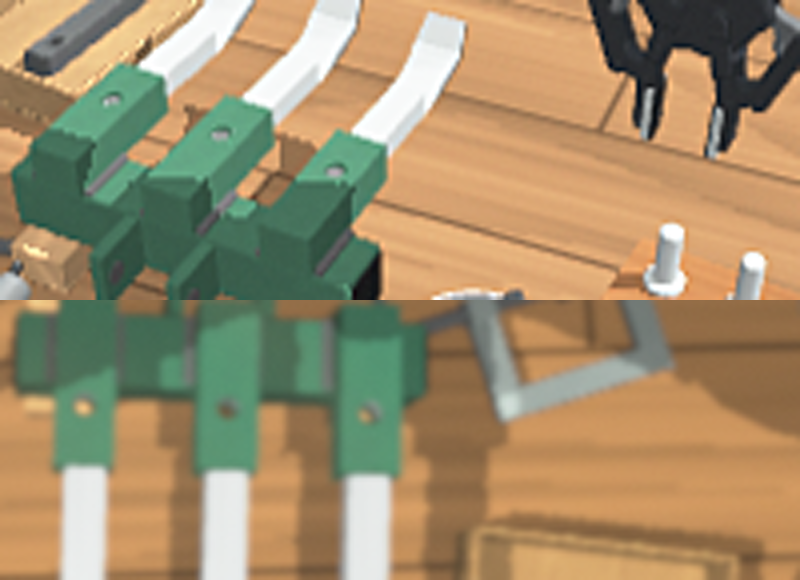

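All three tines are home: the top view shows the bench through the holes at (83,406), (228,408) and (368,414). Now pin A, a steel pin standing in the block at crop (668,255).

>>> jog_arm(
  targets=[
    {"x":-0.009,"y":0.005,"z":0.1,"turn":0},
    {"x":-0.009,"y":0.005,"z":0.2,"turn":0},
    {"x":-0.009,"y":0.005,"z":0.3,"turn":0},
    {"x":-0.009,"y":0.005,"z":0.38,"turn":0},
    {"x":-0.009,"y":0.005,"z":0.42,"turn":0},
    {"x":-0.009,"y":0.005,"z":0.42,"turn":0},
    {"x":-0.009,"y":0.005,"z":0.42,"turn":0},
  ],
)

```text
time_s: 39.2
ee_pos: [0.6424, 0.1954, 0.0915]
tool_rot: [[-0.999, 0.053, 0.001], [0.053, 0.999, 0.001], [-0.001, 0.001, -1.0]]
ft_force: [0.7, 0.4, -0.5]
grip_width: 0.0341
grasp_force: 0.0
```

>>> jog_arm(
  targets=[
    {"x":0,"y":0,"z":0,"turn":0},
    {"x":0,"y":0,"z":0,"turn":0},
    {"x":0,"y":0,"z":0,"turn":0},
    {"x":0,"y":0,"z":0,"turn":0},
    {"x":0,"y":0,"z":0,"turn":0},
    {"x":0,"y":0,"z":0,"turn":0},
  ],
  gripper=-1,
  force=40,
)

```text
time_s: 39.8
ee_pos: [0.6427, 0.1955, 0.0921]
tool_rot: [[-0.999, 0.053, 0.002], [0.053, 0.999, 0.001], [-0.002, 0.001, -1.0]]
ft_force: [-0.4, -0.1, 6.4]
grip_width: 0.0148
grasp_force: 39.2
```

>>> jog_arm(
  targets=[
    {"x":0,"y":0,"z":-0.04,"turn":0},
    {"x":0,"y":0,"z":-0.1,"turn":0},
    {"x":0,"y":0,"z":-0.18,"turn":0},
    {"x":0,"y":0,"z":-0.26,"turn":0},
    {"x":0,"y":0,"z":-0.34,"turn":0},
    {"x":0,"y":0,"z":-0.42,"turn":0},
    {"x":0,"y":0,"z":-0.49,"turn":0},
    {"x":0,"y":0,"z":-0.51,"turn":0},
    {"x":0,"y":0,"z":-0.51,"turn":0},
    {"x":0,"y":0,"z":-0.51,"turn":0},
  ],
)

```text
time_s: 40.8
ee_pos: [0.6411, 0.1949, 0.2175]
tool_rot: [[-0.999, 0.053, -0.002], [0.053, 0.999, -0.001], [0.001, -0.001, -1.0]]
ft_force: [-0.7, 0.1, -0.8]
grip_width: 0.0151
grasp_force: 39.2
```

Run:
```python
from h import *
st()
plan([(.645,.06,.218,-.053),(.65,-.07,.218,-.053),(.656,-.2113,.218,-.053)])
```

```text
t 40.8 p [0.6411 0.1949 0.2175] yaw -0.0526 zax [-0.002 -0.001 -1.   ] F [-0.7  0.1 -0.8] w 0.0151 g 39.2
-> [ 0.645  0.06   0.218 -0.053] x -0.0441 y -0.5382 z -0.0022 turn 0.0002 mm 135
-> [ 0.65  -0.07   0.218 -0.053] x -0.0475 y -0.5182 z -0.0000 turn -0.0000 mm 130
-> [ 0.656 -0.211  0.218 -0.053] x -0.0539 y -0.5631 z -0.0000 turn -0.0000 mm 141
```

>>> jog_arm(
  targets=[
    {"x":-0.01,"y":-0.13,"z":0,"turn":0},
    {"x":-0.02,"y":-0.26,"z":0,"turn":0},
    {"x":-0.03,"y":-0.4,"z":0,"turn":0},
    {"x":-0.044,"y":-0.538,"z":-0.002,"turn":0},
  ],
)

```text
time_s: 41.2
ee_pos: [0.6446, 0.0588, 0.2172]
tool_rot: [[-0.999, 0.052, -0.003], [0.052, 0.999, -0.001], [0.003, -0.001, -1.0]]
ft_force: [0.8, -0.2, -1.7]
grip_width: 0.0147
grasp_force: 39.3
```

>>> jog_arm(
  targets=[
    {"x":-0.01,"y":-0.13,"z":0,"turn":0},
    {"x":-0.02,"y":-0.26,"z":0,"turn":0},
    {"x":-0.03,"y":-0.4,"z":0,"turn":0},
    {"x":-0.0475,"y":-0.518,"z":0,"turn":0},
  ],
)

```text
time_s: 41.6
ee_pos: [0.6494, -0.0721, 0.2172]
tool_rot: [[-0.999, 0.054, -0.003], [0.054, 0.999, -0.001], [0.003, -0.001, -1.0]]
ft_force: [0.1, 0.1, -1.4]
grip_width: 0.0148
grasp_force: 39.3
```

>>> jog_arm(
  targets=[
    {"x":-0.01,"y":-0.13,"z":0,"turn":0},
    {"x":-0.02,"y":-0.26,"z":0,"turn":0},
    {"x":-0.03,"y":-0.4,"z":0,"turn":0},
    {"x":-0.054,"y":-0.52,"z":0,"turn":0},
    {"x":-0.054,"y":-0.563,"z":0,"turn":0},
    {"x":-0.054,"y":-0.563,"z":0,"turn":0},
    {"x":-0.054,"y":-0.563,"z":0,"turn":0},
    {"x":-0.054,"y":-0.563,"z":0,"turn":0},
    {"x":-0.054,"y":-0.563,"z":0,"turn":0},
  ],
)

```text
time_s: 42.5
ee_pos: [0.657, -0.2085, 0.2188]
tool_rot: [[-0.999, 0.05, 0.0], [0.05, 0.999, 0.001], [0.0, 0.001, -1.0]]
ft_force: [-0.3, 0.5, -1.1]
grip_width: 0.0151
grasp_force: 39.3
```

Run:
```python
from h import *
st()
im=ctrl.snapshot("scene"); cv2.imwrite("pics/t9s.png",im[:,:,::-1]); t=ctrl.snapshot("top"); cv2.imwrite("pics/t9t.png",t[:,:,::-1])
f=lambda q:cv2.resize(q,None,fx=6,fy=6,interpolation=cv2.INTER_CUBIC)
cv2.imwrite("pics/t9.png",np.hstack([f(im[130:220,205:270]),f(t[130:220,375:440])])[:,:,::-1])
plan([(.6565,-.2113,.2,-.053)])
```

```text
t 42.5 p [ 0.657  -0.2085  0.2188] yaw -0.0498 zax [ 0.     0.001 -1.   ] F [-0.3  0.5 -1.1] w 0.0151 g 39.3
-> [ 0.656 -0.211  0.2   -0.053] x 0.0012 y -0.0071 z 0.0751 turn 0.0013 mm 19
```

View pics/t9.png

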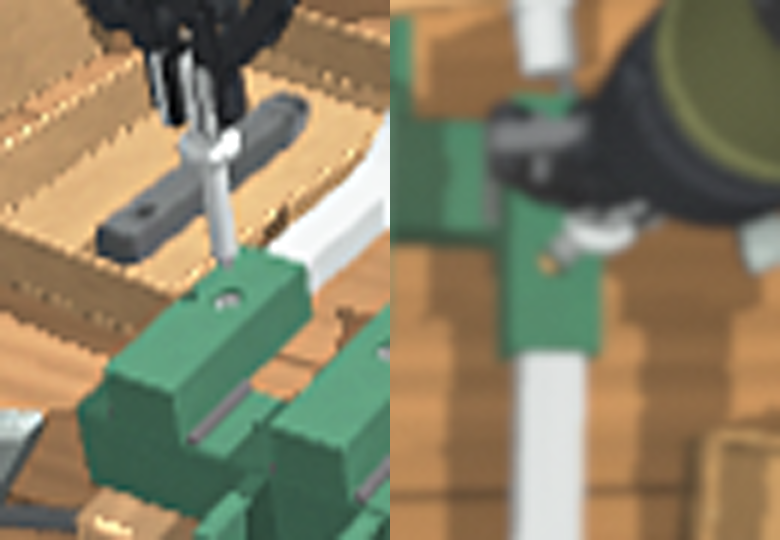

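The scene crop shows the pin tip at (228,258) just above the seat hole at (230,298). The top crop shows the tip at (560,255) beside the hole at (548,262).

Run:
```python
from h import *
p=np.array(ctrl.sense()['ee_pos'])
for n,o in(('scene',(205,130)),('top',(375,130))):
    for nm,dz in(('top',.025),('flange',-.0195),('tip',-.087)):
        q=proj(n,p+[0,0,dz]); print(n,nm,np.round((q-o+.5)*6-.5))
    print('seat0',np.round((proj(n,[.6557,-.2096,.1148])-o+.5)*6-.5))
z=p[2]-.087
a=plane('scene',crop((228,262),(205,130),6),z); b=plane('top',crop((165,257),(375,130),6),z)
sa=plane('scene',crop((230,298),(205,130),6),.113); sb=plane('top',crop((157,263),(375,130),6),.113)
print(a,b,'seat',sa,sb,tri(crop((165,257),(375,130),6),crop((228,262),(205,130),6)))
```

```text
scene top [191.  62.]
scene flange [204. 148.]
scene tip [223. 270.]
seat0 [228. 298.]
top top [243. 190.]
top flange [212. 215.]
top tip [171. 250.]
seat0 [162. 260.]
[ 0.65028841 -0.21066082  0.13177892] [ 0.6539174  -0.20682462  0.13177892] seat [ 0.653488   -0.21021599  0.113     ] [ 0.65497802 -0.20782965  0.113     ] [ 0.6537639  -0.2069724   0.13488499]
```

>>> jog_arm(
  targets=[
    {"x":-0.004,"y":-0.007,"z":0.03,"turn":0.001},
    {"x":-0.004,"y":-0.007,"z":0.055,"turn":0.001},
    {"x":-0.004,"y":-0.007,"z":0.06,"turn":0.001},
    {"x":-0.004,"y":-0.007,"z":0.06,"turn":0.001},
    {"x":-0.004,"y":-0.007,"z":0.06,"turn":0.001},
  ],
)

```text
time_s: 43.1
ee_pos: [0.6577, -0.2126, 0.2036]
tool_rot: [[-0.999, 0.054, 0.0], [0.054, 0.999, 0.0], [-0.0, 0.0, -1.0]]
ft_force: [0.3, 0.2, -1.6]
grip_width: 0.0147
grasp_force: 39.3
```

>>> jog_arm(
  targets=[
    {"x":0,"y":0,"z":0.01,"turn":0},
    {"x":0,"y":0,"z":0.02,"turn":0},
    {"x":0,"y":0,"z":0.03,"turn":0},
    {"x":0,"y":0,"z":0.04,"turn":0},
    {"x":0,"y":0,"z":0.04,"turn":0},
  ],
)

```text
time_s: 43.6
ee_pos: [0.6573, -0.2126, 0.1931]
tool_rot: [[-0.999, 0.054, -0.001], [0.054, 0.999, 0.0], [0.001, 0.0, -1.0]]
ft_force: [0.4, 0.2, -2.0]
grip_width: 0.0147
grasp_force: 39.3
```

No force with the tip about 7 mm below the top face, so it's in the hole. I'll go on down in steps.

>>> jog_arm(
  targets=[
    {"x":0,"y":0.003,"z":0.01,"turn":0},
    {"x":0,"y":0.003,"z":0.02,"turn":0},
    {"x":0,"y":0.003,"z":0.03,"turn":0},
    {"x":0,"y":0.003,"z":0.04,"turn":0},
    {"x":0,"y":0.003,"z":0.05,"turn":0},
    {"x":0,"y":0.003,"z":0.05,"turn":0},
  ],
)

```text
time_s: 44.2
ee_pos: [0.6573, -0.2119, 0.1806]
tool_rot: [[-0.999, 0.054, -0.001], [0.054, 0.999, 0.0], [0.001, 0.0, -1.0]]
ft_force: [-0.4, -0.4, -1.7]
grip_width: 0.0147
grasp_force: 39.3
```

>>> jog_arm(
  targets=[
    {"x":0,"y":0,"z":0.015,"turn":0},
    {"x":0,"y":0,"z":0.03,"turn":0},
    {"x":0,"y":0,"z":0.045,"turn":0},
    {"x":0,"y":0,"z":0.06,"turn":0},
    {"x":0,"y":0,"z":0.06,"turn":0},
  ],
)

```text
time_s: 44.7
ee_pos: [0.6572, -0.2118, 0.1653]
tool_rot: [[-0.999, 0.054, -0.001], [0.054, 0.999, 0.0], [0.001, 0.0, -1.0]]
ft_force: [-0.3, 0.7, -1.5]
grip_width: 0.0149
grasp_force: 39.3
```

>>> jog_arm(
  targets=[
    {"x":0,"y":0,"z":0.015,"turn":0},
    {"x":0,"y":0,"z":0.03,"turn":0},
    {"x":0,"y":0,"z":0.045,"turn":0},
    {"x":0,"y":0,"z":0.06,"turn":0},
    {"x":0,"y":0,"z":0.07,"turn":0},
    {"x":0,"y":0,"z":0.07,"turn":0},
  ],
)

```text
time_s: 45.3
ee_pos: [0.6574, -0.2118, 0.1481]
tool_rot: [[-0.999, 0.054, -0.001], [0.054, 0.999, 0.0], [0.001, 0.0, -1.0]]
ft_force: [0.4, -0.2, -0.6]
grip_width: 0.0148
grasp_force: 39.3
```

>>> jog_arm(
  targets=[
    {"x":0,"y":0,"z":0.015,"turn":0},
    {"x":0,"y":0,"z":0.03,"turn":0},
    {"x":0,"y":0,"z":0.045,"turn":0},
    {"x":0,"y":0,"z":0.05,"turn":0},
    {"x":0,"y":0,"z":0.05,"turn":0},
  ],
)

```text
time_s: 45.8
ee_pos: [0.6575, -0.2118, 0.1358]
tool_rot: [[-0.999, 0.054, -0.001], [0.054, 0.999, 0.0], [0.001, 0.0, -1.0]]
ft_force: [0.4, 0.6, -0.9]
grip_width: 0.0148
grasp_force: 39.3
```

>>> jog_arm(
  targets=[
    {"x":0,"y":0,"z":0,"turn":0},
    {"x":0,"y":0,"z":0,"turn":0},
    {"x":0,"y":0,"z":0,"turn":0},
    {"x":0,"y":0,"z":0,"turn":0},
    {"x":0,"y":0,"z":-0.04,"turn":0},
    {"x":0,"y":0,"z":-0.12,"turn":0},
    {"x":0,"y":0,"z":-0.22,"turn":0},
    {"x":0,"y":0,"z":-0.32,"turn":0},
    {"x":0,"y":0,"z":-0.32,"turn":0},
  ],
  gripper=-0.2,
)

```text
time_s: 46.7
ee_pos: [0.6604, -0.212, 0.2212]
tool_rot: [[-0.998, 0.055, 0.009], [0.055, 0.998, -0.001], [-0.009, -0.001, -1.0]]
ft_force: [0.4, 0.7, -0.9]
grip_width: 0.0342
grasp_force: 0.0
```

Run:
```python
from h import *
st()
plan([(.655,-.03,.21,-.053),(.652,.12,.21,-.053),(.6486,.2490,.2,-.053)])
```

```text
t 46.7 p [ 0.6604 -0.212   0.2212] yaw -0.0548 zax [ 0.009 -0.001 -1.   ] F [ 0.4  0.7 -0.9] w 0.0342 g 0.0
-> [ 0.655 -0.03   0.21  -0.053] x 0.0615 y 0.7256 z 0.0449 turn -0.0012 mm 182
-> [ 0.652  0.12   0.21  -0.053] x 0.0438 y 0.5985 z -0.0000 turn -0.0000 mm 150
-> [ 0.649  0.249  0.2   -0.053] x 0.0409 y 0.5146 z 0.0400 turn -0.0000 mm 129
```

>>> jog_arm(
  targets=[
    {"x":0.015,"y":0.15,"z":0,"turn":-0.001},
    {"x":0.03,"y":0.33,"z":0,"turn":-0.001},
    {"x":0.05,"y":0.53,"z":0.02,"turn":-0.001},
    {"x":0.06,"y":0.725,"z":0.04,"turn":-0.001},
  ],
)

```text
time_s: 47.1
ee_pos: [0.652, -0.0287, 0.2062]
tool_rot: [[-0.999, 0.054, 0.0], [0.054, 0.999, 0.0], [-0.0, 0.0, -1.0]]
ft_force: [2.0, -0.5, -0.2]
grip_width: 0.0341
grasp_force: 0.0
```

>>> jog_arm(
  targets=[
    {"x":0.012,"y":0.16,"z":0,"turn":0},
    {"x":0.024,"y":0.32,"z":0,"turn":0},
    {"x":0.036,"y":0.48,"z":0,"turn":0},
    {"x":0.044,"y":0.598,"z":0,"turn":0},
  ],
)

```text
time_s: 47.5
ee_pos: [0.6486, 0.1236, 0.2062]
tool_rot: [[-0.999, 0.05, -0.001], [0.05, 0.999, 0.002], [0.001, 0.002, -1.0]]
ft_force: [-0.5, -0.1, 0.2]
grip_width: 0.034
grasp_force: 0.0
```

>>> jog_arm(
  targets=[
    {"x":0.012,"y":0.16,"z":0.01,"turn":0},
    {"x":0.024,"y":0.32,"z":0.02,"turn":0},
    {"x":0.036,"y":0.45,"z":0.04,"turn":0},
    {"x":0.041,"y":0.515,"z":0.04,"turn":0},
    {"x":0.041,"y":0.515,"z":0.04,"turn":0},
    {"x":0.041,"y":0.515,"z":0.04,"turn":0},
    {"x":0.041,"y":0.515,"z":0.04,"turn":0},
    {"x":0.041,"y":0.515,"z":0.04,"turn":0},
  ],
)

```text
time_s: 48.3
ee_pos: [0.6468, 0.2461, 0.1963]
tool_rot: [[-0.998, 0.056, 0.0], [0.056, 0.998, -0.002], [-0.001, -0.002, -1.0]]
ft_force: [0.1, -0.1, 0.2]
grip_width: 0.034
grasp_force: 0.0
```

Run:
```python
from h import *
st(); im=ctrl.snapshot("scene"); cv2.imwrite("pics/ta_s.png",im[:,:,::-1])
a=cv2.imread("pics/t7s.png")[:,:,::-1]
# pin 0 seating: white pin pixels near seat0
q=proj('scene',[.6565,-.2105,.113]); print('seat px',q,'expected flange',proj('scene',[.6565,-.2105,.118]),'top',proj('scene',[.6565,-.2105,.160]))
m=(im.min(2)>150)&(np.ptp(im.astype(int),axis=2)<25); x,y=q.astype(int)
for r in range(y-32,y+6): print(r,''.join('#' if v else '.' for v in m[r,x-18:x+18]))
plan([(.6486,.2488,.0915,-.053)])
```

```text
t 48.3 p [0.6468 0.2461 0.1963] yaw -0.056 zax [ 0.    -0.002 -1.   ] F [ 0.1 -0.1  0.2] w 0.034 g 0.0
seat px [242.26953905 179.81161697] expected flange [242.05646695 178.39817327] top [240.2149004 166.1818825]
147 ....................................
148 ....................................
149 ....................................
150 ....................................
151 ....................................
152 ....................................
153 ....................................
154 ....................................
155 ....................................
156 ....................................
157 ....................................
158 ....................................
159 ....................................
160 ....................................
161 ....................................
162 ....................................
163 ...................................#
164 ................#.................##
165 ..............#####.............####
166 ..............#####............#####
167 ..............#####...........######
168 ...............#####........########
169 ..............######.......#########
170 ...............#####......##########
171 ...............#####......##########
172 ...............#####........########
173 ................####...........#####
174 ................####............####
175 ................#####...........####
176 ................######..........###.
177 ..............#########..........#..
178 ..............#########.............
179 ..............#########.............
180 ..............#########.............
181 ...............######...............
182 ....................................
183 ....................................
184 ....................................
-> [ 0.649  0.249  0.092 -0.053] x -0.0071 y 0.0089 z 0.4193 turn -0.0016 mm 105
```

Pin 1 is fully seated: its top and flange lie at the expected rows, 165 and 179. Next is pin B.

>>> jog_arm(
  targets=[
    {"x":-0.007,"y":0.006,"z":0.1,"turn":0},
    {"x":-0.007,"y":0.006,"z":0.2,"turn":0},
    {"x":-0.007,"y":0.006,"z":0.3,"turn":0},
    {"x":-0.007,"y":0.006,"z":0.38,"turn":0},
    {"x":-0.007,"y":0.006,"z":0.418,"turn":0},
    {"x":-0.007,"y":0.006,"z":0.418,"turn":0},
    {"x":-0.007,"y":0.006,"z":0.418,"turn":0},
  ],
)

```text
time_s: 49.05
ee_pos: [0.6485, 0.2503, 0.0926]
tool_rot: [[-0.999, 0.053, 0.001], [0.053, 0.999, 0.001], [-0.001, 0.001, -1.0]]
ft_force: [0.8, 0.8, 0.2]
grip_width: 0.0341
grasp_force: 0.0
```

>>> jog_arm(
  targets=[
    {"x":0,"y":0,"z":0,"turn":0},
    {"x":0,"y":0,"z":0,"turn":0},
    {"x":0,"y":0,"z":0,"turn":0},
    {"x":0,"y":0,"z":0,"turn":0},
    {"x":0,"y":0,"z":0,"turn":0},
    {"x":0,"y":0,"z":0,"turn":0},
  ],
  gripper=-1,
  force=40,
)

```text
time_s: 49.65
ee_pos: [0.6487, 0.2504, 0.0932]
tool_rot: [[-0.999, 0.053, 0.002], [0.053, 0.999, 0.001], [-0.002, 0.001, -1.0]]
ft_force: [-0.6, -0.7, 6.0]
grip_width: 0.0149
grasp_force: 39.0
```

>>> jog_arm(
  targets=[
    {"x":0,"y":0,"z":-0.04,"turn":0},
    {"x":0,"y":0,"z":-0.1,"turn":0},
    {"x":0,"y":0,"z":-0.18,"turn":0},
    {"x":0,"y":0,"z":-0.26,"turn":0},
    {"x":0,"y":0,"z":-0.34,"turn":0},
    {"x":0,"y":0,"z":-0.42,"turn":0},
    {"x":0,"y":0,"z":-0.49,"turn":0},
    {"x":0,"y":0,"z":-0.51,"turn":0},
    {"x":0,"y":0,"z":-0.51,"turn":0},
    {"x":0,"y":0,"z":-0.51,"turn":0},
  ],
)

```text
time_s: 50.65
ee_pos: [0.6472, 0.25, 0.2184]
tool_rot: [[-0.999, 0.053, -0.002], [0.053, 0.999, -0.001], [0.001, -0.001, -1.0]]
ft_force: [0.4, 0.2, -2.0]
grip_width: 0.0148
grasp_force: 39.0
```

Run:
```python
from h import *
st()
plan([(.652,.12,.218,-.053),(.656,-.01,.218,-.053),(.6622,-.1219,.218,-.053)])
```

```text
t 50.65 p [0.6472 0.25   0.2184] yaw -0.0525 zax [-0.002 -0.001 -1.   ] F [ 0.4  0.2 -2. ] w 0.0148 g 39.0
-> [ 0.652  0.12   0.218 -0.053] x -0.0467 y -0.5183 z 0.0018 turn 0.0003 mm 130
-> [ 0.656 -0.01   0.218 -0.053] x -0.0435 y -0.5184 z -0.0000 turn -0.0000 mm 130
-> [ 0.662 -0.122  0.218 -0.053] x -0.0485 y -0.4457 z -0.0000 turn -0.0000 mm 112
```

>>> jog_arm(
  targets=[
    {"x":-0.01,"y":-0.13,"z":0,"turn":0},
    {"x":-0.02,"y":-0.26,"z":0,"turn":0},
    {"x":-0.03,"y":-0.4,"z":0,"turn":0},
    {"x":-0.047,"y":-0.518,"z":0,"turn":0},
  ],
)

```text
time_s: 51.05
ee_pos: [0.6518, 0.1178, 0.2177]
tool_rot: [[-0.999, 0.053, -0.003], [0.053, 0.999, -0.002], [0.003, -0.002, -1.0]]
ft_force: [0.7, 0.2, -1.8]
grip_width: 0.0148
grasp_force: 39.2
```

>>> jog_arm(
  targets=[
    {"x":-0.01,"y":-0.13,"z":0,"turn":0},
    {"x":-0.02,"y":-0.26,"z":0,"turn":0},
    {"x":-0.03,"y":-0.4,"z":0,"turn":0},
    {"x":-0.0435,"y":-0.518,"z":0,"turn":0},
  ],
)

```text
time_s: 51.45
ee_pos: [0.6557, -0.0121, 0.2177]
tool_rot: [[-0.999, 0.054, -0.003], [0.054, 0.999, -0.001], [0.003, -0.001, -1.0]]
ft_force: [-0.0, 0.6, -1.1]
grip_width: 0.0149
grasp_force: 39.2
```

>>> jog_arm(
  targets=[
    {"x":-0.01,"y":-0.13,"z":0,"turn":0},
    {"x":-0.02,"y":-0.26,"z":0,"turn":0},
    {"x":-0.03,"y":-0.38,"z":0,"turn":0},
    {"x":-0.0485,"y":-0.446,"z":0,"turn":0},
    {"x":-0.0485,"y":-0.446,"z":0,"turn":0},
    {"x":-0.0485,"y":-0.446,"z":0,"turn":0},
    {"x":-0.0485,"y":-0.446,"z":0,"turn":0},
    {"x":-0.0485,"y":-0.446,"z":0,"turn":0},
  ],
)

```text
time_s: 52.25
ee_pos: [0.6631, -0.119, 0.2192]
tool_rot: [[-0.999, 0.05, -0.0], [0.05, 0.999, 0.001], [0.0, 0.001, -1.0]]
ft_force: [-0.4, -0.1, -1.6]
grip_width: 0.0147
grasp_force: 39.2
```

Run:
```python
from h import *
st(); plan([(.6620,-.1219,.2045,-.053)])
```

```text
t 52.25 p [ 0.6631 -0.119   0.2192] yaw -0.0496 zax [-0.     0.001 -1.   ] F [-0.4 -0.1 -1.6] w 0.0147 g 39.2
-> [ 0.662 -0.122  0.204 -0.053] x 0.0037 y -0.0117 z 0.0588 turn 0.0021 mm 15
```

>>> jog_arm(
  targets=[
    {"x":0.002,"y":-0.003,"z":0.03,"turn":0.001},
    {"x":0.002,"y":-0.003,"z":0.052,"turn":0.001},
    {"x":0.002,"y":-0.003,"z":0.058,"turn":0.001},
    {"x":0.002,"y":-0.003,"z":0.058,"turn":0.001},
    {"x":0.002,"y":-0.003,"z":0.058,"turn":0.001},
  ],
)

```text
time_s: 52.75
ee_pos: [0.6625, -0.1222, 0.2046]
tool_rot: [[-0.999, 0.054, 0.0], [0.054, 0.999, 0.0], [-0.0, 0.0, -1.0]]
ft_force: [0.2, 0.1, -1.4]
grip_width: 0.0148
grasp_force: 39.2
```

>>> jog_arm(
  targets=[
    {"x":0,"y":0,"z":0.01,"turn":0},
    {"x":0,"y":0,"z":0.02,"turn":0},
    {"x":0,"y":0,"z":0.03,"turn":0},
    {"x":0,"y":0,"z":0.04,"turn":0},
    {"x":0,"y":0,"z":0.04,"turn":0},
  ],
)

```text
time_s: 53.25
ee_pos: [0.6621, -0.1222, 0.1941]
tool_rot: [[-0.999, 0.054, -0.001], [0.054, 0.999, 0.0], [0.001, 0.0, -1.0]]
ft_force: [-0.0, 1.0, -0.8]
grip_width: 0.0147
grasp_force: 39.2
```

>>> jog_arm(
  targets=[
    {"x":0,"y":0,"z":0.01,"turn":0},
    {"x":0,"y":0,"z":0.02,"turn":0},
    {"x":0,"y":0,"z":0.03,"turn":0},
    {"x":0,"y":0,"z":0.04,"turn":0},
    {"x":0,"y":0,"z":0.05,"turn":0},
    {"x":0,"y":0,"z":0.05,"turn":0},
  ],
)

```text
time_s: 53.85
ee_pos: [0.6621, -0.1222, 0.1816]
tool_rot: [[-0.999, 0.054, -0.001], [0.054, 0.999, 0.0], [0.001, 0.0, -1.0]]
ft_force: [-0.1, 0.4, -1.9]
grip_width: 0.0147
grasp_force: 39.2
```

>>> jog_arm(
  targets=[
    {"x":0,"y":0,"z":0.015,"turn":0},
    {"x":0,"y":0,"z":0.03,"turn":0},
    {"x":0,"y":0,"z":0.045,"turn":0},
    {"x":0,"y":0,"z":0.06,"turn":0},
    {"x":0,"y":0,"z":0.06,"turn":0},
  ],
)

```text
time_s: 54.35
ee_pos: [0.662, -0.1222, 0.1663]
tool_rot: [[-0.999, 0.054, -0.001], [0.054, 0.999, 0.0], [0.001, 0.0, -1.0]]
ft_force: [-0.2, 0.1, -1.7]
grip_width: 0.0152
grasp_force: 39.2
```

>>> jog_arm(
  targets=[
    {"x":0,"y":0,"z":0.015,"turn":0},
    {"x":0,"y":0,"z":0.03,"turn":0},
    {"x":0,"y":0,"z":0.045,"turn":0},
    {"x":0,"y":0,"z":0.06,"turn":0},
    {"x":0,"y":0,"z":0.07,"turn":0},
    {"x":0,"y":0,"z":0.07,"turn":0},
  ],
)

```text
time_s: 54.95
ee_pos: [0.6622, -0.1222, 0.1491]
tool_rot: [[-0.999, 0.054, -0.001], [0.054, 0.999, 0.0], [0.001, 0.0, -1.0]]
ft_force: [-0.6, -0.6, -1.8]
grip_width: 0.0149
grasp_force: 39.2
```

>>> jog_arm(
  targets=[
    {"x":0,"y":0,"z":0.015,"turn":0},
    {"x":0,"y":0,"z":0.03,"turn":0},
    {"x":0,"y":0,"z":0.045,"turn":0},
    {"x":0,"y":0,"z":0.049,"turn":0},
    {"x":0,"y":0,"z":0.049,"turn":0},
  ],
)

```text
time_s: 55.45
ee_pos: [0.6624, -0.1222, 0.1371]
tool_rot: [[-0.999, 0.054, -0.0], [0.054, 0.999, 0.0], [0.0, 0.0, -1.0]]
ft_force: [-0.6, -0.2, -1.4]
grip_width: 0.0151
grasp_force: 39.2
```

>>> jog_arm(
  targets=[
    {"x":0,"y":0,"z":0,"turn":0},
    {"x":0,"y":0,"z":0,"turn":0},
    {"x":0,"y":0,"z":0,"turn":0},
    {"x":0,"y":0,"z":0,"turn":0},
    {"x":0,"y":0,"z":-0.04,"turn":0},
    {"x":0,"y":0,"z":-0.12,"turn":0},
    {"x":0,"y":0,"z":-0.22,"turn":0},
    {"x":0,"y":0,"z":-0.32,"turn":0},
    {"x":0,"y":0,"z":-0.32,"turn":0},
  ],
  gripper=-0.2,
)

```text
time_s: 56.35
ee_pos: [0.6652, -0.122, 0.2223]
tool_rot: [[-0.998, 0.055, 0.009], [0.055, 0.999, -0.0], [-0.008, 0.0, -1.0]]
ft_force: [1.0, 0.2, 0.6]
grip_width: 0.0345
grasp_force: 0.0
```

Run:
```python
from h import *
st()
plan([(.66,.02,.21,-.053),(.657,.17,.21,-.053),(.6550,.3030,.2,-.053)])
```

```text
t 56.35 p [ 0.6652 -0.122   0.2223] yaw -0.0547 zax [ 0.009 -0.    -1.   ] F [1.  0.2 0.6] w 0.0345 g 0.0
-> [ 0.66   0.02   0.21  -0.053] x 0.0516 y 0.5659 z 0.0493 turn -0.0011 mm 143
-> [ 0.657  0.17   0.21  -0.053] x 0.0438 y 0.5985 z -0.0000 turn -0.0000 mm 150
-> [ 0.655  0.303  0.2   -0.053] x 0.0362 y 0.5308 z 0.0400 turn -0.0000 mm 133
```

>>> jog_arm(
  targets=[
    {"x":0.012,"y":0.13,"z":0,"turn":-0.001},
    {"x":0.024,"y":0.27,"z":0,"turn":-0.001},
    {"x":0.036,"y":0.42,"z":0.02,"turn":-0.001},
    {"x":0.05,"y":0.566,"z":0.04,"turn":-0.001},
  ],
)

```text
time_s: 56.75
ee_pos: [0.6574, 0.0211, 0.2074]
tool_rot: [[-0.999, 0.053, 0.0], [0.053, 0.999, 0.0], [-0.0, 0.0, -1.0]]
ft_force: [0.8, 0.3, 0.3]
grip_width: 0.0344
grasp_force: 0.0
```

>>> jog_arm(
  targets=[
    {"x":0.012,"y":0.16,"z":0,"turn":0},
    {"x":0.024,"y":0.32,"z":0,"turn":0},
    {"x":0.036,"y":0.48,"z":0,"turn":0},
    {"x":0.042,"y":0.598,"z":0,"turn":0},
  ],
)

```text
time_s: 57.15
ee_pos: [0.654, 0.1733, 0.2074]
tool_rot: [[-0.999, 0.05, -0.001], [0.05, 0.999, 0.002], [0.001, 0.002, -1.0]]
ft_force: [0.2, -0.4, 0.0]
grip_width: 0.0341
grasp_force: 0.0
```

>>> jog_arm(
  targets=[
    {"x":0.012,"y":0.16,"z":0.01,"turn":0},
    {"x":0.024,"y":0.32,"z":0.02,"turn":0},
    {"x":0.03,"y":0.45,"z":0.04,"turn":0},
    {"x":0.036,"y":0.531,"z":0.04,"turn":0},
    {"x":0.036,"y":0.531,"z":0.04,"turn":0},
    {"x":0.036,"y":0.531,"z":0.04,"turn":0},
    {"x":0.036,"y":0.531,"z":0.04,"turn":0},
    {"x":0.036,"y":0.531,"z":0.04,"turn":0},
  ],
)

```text
time_s: 57.95
ee_pos: [0.6539, 0.3001, 0.1975]
tool_rot: [[-0.998, 0.055, 0.0], [0.055, 0.998, -0.001], [-0.001, -0.001, -1.0]]
ft_force: [-0.3, 0.1, -0.6]
grip_width: 0.0344
grasp_force: 0.0
```

Run:
```python
from h import *
st(); im=ctrl.snapshot("scene")
q=proj('scene',[.6615,-.1215,.113]); print(q)
m=(im.min(2)>150)&(np.ptp(im.astype(int),axis=2)<25); x,y=q.astype(int)
for r in range(y-18,y+4): print(r,''.join('#' if v else '.' for v in m[r,x-14:x+12]))
plan([(.6550,.3028,.0925,-.053)])
```

```text
t 57.95 p [0.6539 0.3001 0.1975] yaw -0.0555 zax [ 0.    -0.001 -1.   ] F [-0.3  0.1 -0.6] w 0.0344 g 0.0
[269.21311619 188.46913186]
170 ###########...............
171 ##########................
172 #########.................
173 ########....###...........
174 .######....#####..........
175 .#####.....#####.........#
176 .###.......#####........##
177 ..#.........####.......###
178 ............####.....#####
179 ............#####...######
180 ............#####.....####
181 ...........######.........
182 ...........######.........
183 ............#####.........
184 ...........######.........
185 ..........#########.......
186 ..........#.#######.......
187 ..........#########.......
188 ..........#########.......
189 ..........#########.......
190 ............#####.........
191 ..........................
-> [ 0.655  0.303  0.092 -0.053] x -0.0044 y 0.0092 z 0.4203 turn -0.0014 mm 105
```

Pin 2 is seated. Next is pin C.

>>> jog_arm(
  targets=[
    {"x":-0.004,"y":0.006,"z":0.1,"turn":0},
    {"x":-0.004,"y":0.006,"z":0.2,"turn":0},
    {"x":-0.004,"y":0.006,"z":0.3,"turn":0},
    {"x":-0.004,"y":0.006,"z":0.38,"turn":0},
    {"x":-0.004,"y":0.006,"z":0.418,"turn":0},
    {"x":-0.004,"y":0.006,"z":0.418,"turn":0},
    {"x":-0.004,"y":0.006,"z":0.418,"turn":0},
  ],
)

```text
time_s: 58.7
ee_pos: [0.6548, 0.3041, 0.0939]
tool_rot: [[-0.999, 0.053, 0.001], [0.053, 0.999, 0.001], [-0.001, 0.001, -1.0]]
ft_force: [0.2, -0.3, 0.9]
grip_width: 0.0345
grasp_force: 0.0
```

>>> jog_arm(
  targets=[
    {"x":0,"y":0,"z":0,"turn":0},
    {"x":0,"y":0,"z":0,"turn":0},
    {"x":0,"y":0,"z":0,"turn":0},
    {"x":0,"y":0,"z":0,"turn":0},
    {"x":0,"y":0,"z":0,"turn":0},
    {"x":0,"y":0,"z":0,"turn":0},
  ],
  gripper=-1,
  force=40,
)

```text
time_s: 59.3
ee_pos: [0.655, 0.3044, 0.0945]
tool_rot: [[-0.999, 0.053, 0.002], [0.053, 0.999, 0.001], [-0.002, 0.001, -1.0]]
ft_force: [-0.1, -0.7, 6.1]
grip_width: 0.0148
grasp_force: 39.2
```

>>> jog_arm(
  targets=[
    {"x":0,"y":0,"z":-0.04,"turn":0},
    {"x":0,"y":0,"z":-0.1,"turn":0},
    {"x":0,"y":0,"z":-0.18,"turn":0},
    {"x":0,"y":0,"z":-0.26,"turn":0},
    {"x":0,"y":0,"z":-0.34,"turn":0},
    {"x":0,"y":0,"z":-0.42,"turn":0},
    {"x":0,"y":0,"z":-0.49,"turn":0},
    {"x":0,"y":0,"z":-0.51,"turn":0},
    {"x":0,"y":0,"z":-0.51,"turn":0},
    {"x":0,"y":0,"z":-0.51,"turn":0},
  ],
)

```text
time_s: 60.3
ee_pos: [0.6535, 0.3037, 0.2197]
tool_rot: [[-0.999, 0.052, -0.001], [0.052, 0.999, -0.001], [0.001, -0.001, -1.0]]
ft_force: [-0.3, -1.0, -2.1]
grip_width: 0.0147
grasp_force: 39.3
```

Run:
```python
from h import *
st()
plan([(.657,.19,.218,-.053),(.661,.07,.218,-.053),(.667,-.0322,.218,-.053)])
```

```text
t 60.3 p [0.6535 0.3037 0.2197] yaw -0.0525 zax [-0.001 -0.001 -1.   ] F [-0.3 -1.  -2.1] w 0.0147 g 39.3
-> [ 0.657  0.19   0.218 -0.053] x -0.0378 y -0.4535 z 0.0066 turn 0.0003 mm 114
-> [ 0.661  0.07   0.218 -0.053] x -0.0414 y -0.4785 z -0.0000 turn -0.0000 mm 120
-> [ 0.667 -0.032  0.218 -0.053] x -0.0456 y -0.4070 z -0.0000 turn -0.0000 mm 102
```

>>> jog_arm(
  targets=[
    {"x":-0.01,"y":-0.12,"z":0,"turn":0},
    {"x":-0.02,"y":-0.24,"z":0,"turn":0},
    {"x":-0.03,"y":-0.36,"z":0,"turn":0},
    {"x":-0.038,"y":-0.4535,"z":0.002,"turn":0},
  ],
)

```text
time_s: 60.7
ee_pos: [0.6572, 0.1873, 0.2184]
tool_rot: [[-0.999, 0.054, -0.002], [0.054, 0.999, -0.002], [0.002, -0.003, -1.0]]
ft_force: [0.2, -1.0, -1.1]
grip_width: 0.015
grasp_force: 39.3
```

>>> jog_arm(
  targets=[
    {"x":-0.01,"y":-0.12,"z":0,"turn":0},
    {"x":-0.02,"y":-0.24,"z":0,"turn":0},
    {"x":-0.03,"y":-0.36,"z":0,"turn":0},
    {"x":-0.0414,"y":-0.4785,"z":0,"turn":0},
  ],
)

```text
time_s: 61.1
ee_pos: [0.6608, 0.0688, 0.2185]
tool_rot: [[-0.999, 0.053, -0.003], [0.053, 0.999, -0.001], [0.003, -0.001, -1.0]]
ft_force: [-0.0, -0.0, -1.6]
grip_width: 0.0148
grasp_force: 39.3
```

>>> jog_arm(
  targets=[
    {"x":-0.01,"y":-0.12,"z":0,"turn":0},
    {"x":-0.02,"y":-0.24,"z":0,"turn":0},
    {"x":-0.03,"y":-0.35,"z":0,"turn":0},
    {"x":-0.0456,"y":-0.407,"z":0,"turn":0},
    {"x":-0.0456,"y":-0.407,"z":0,"turn":0},
    {"x":-0.0456,"y":-0.407,"z":0,"turn":0},
    {"x":-0.0456,"y":-0.407,"z":0,"turn":0},
    {"x":-0.0456,"y":-0.407,"z":0,"turn":0},
  ],
)

```text
time_s: 61.9
ee_pos: [0.6676, -0.0294, 0.22]
tool_rot: [[-0.999, 0.05, -0.0], [0.05, 0.999, 0.001], [0.0, 0.001, -1.0]]
ft_force: [-0.2, 0.1, -1.6]
grip_width: 0.0148
grasp_force: 39.3
```

Run:
```python
from h import *
st(); plan([(.6668,-.0322,.206,-.053)])
```

```text
t 61.9 p [ 0.6676 -0.0294  0.22  ] yaw -0.0498 zax [-0.     0.001 -1.   ] F [-0.2  0.1 -1.6] w 0.0148 g 39.3
-> [ 0.667 -0.032  0.206 -0.053] x 0.0026 y -0.0113 z 0.0560 turn 0.0020 mm 14
```

>>> jog_arm(
  targets=[
    {"x":0.001,"y":-0.002,"z":0.03,"turn":0.001},
    {"x":0.001,"y":-0.002,"z":0.05,"turn":0.001},
    {"x":0.001,"y":-0.002,"z":0.055,"turn":0.001},
    {"x":0.001,"y":-0.002,"z":0.055,"turn":0.001},
    {"x":0.001,"y":-0.002,"z":0.055,"turn":0.001},
  ],
)

```text
time_s: 62.4
ee_pos: [0.6675, -0.0324, 0.2062]
tool_rot: [[-0.999, 0.054, 0.0], [0.054, 0.999, 0.0], [-0.0, 0.0, -1.0]]
ft_force: [-0.2, 0.1, -0.9]
grip_width: 0.0147
grasp_force: 39.3
```

>>> jog_arm(
  targets=[
    {"x":0,"y":0,"z":0.01,"turn":0},
    {"x":0,"y":0,"z":0.02,"turn":0},
    {"x":0,"y":0,"z":0.03,"turn":0},
    {"x":0,"y":0,"z":0.04,"turn":0},
    {"x":0,"y":0,"z":0.04,"turn":0},
  ],
)

```text
time_s: 62.9
ee_pos: [0.6671, -0.0324, 0.1956]
tool_rot: [[-0.999, 0.054, -0.001], [0.054, 0.999, 0.0], [0.001, -0.0, -1.0]]
ft_force: [0.1, -0.2, -1.0]
grip_width: 0.0146
grasp_force: 39.3
```

>>> jog_arm(
  targets=[
    {"x":0,"y":0,"z":0.01,"turn":0},
    {"x":0,"y":0,"z":0.02,"turn":0},
    {"x":0,"y":0,"z":0.03,"turn":0},
    {"x":0,"y":0,"z":0.04,"turn":0},
    {"x":0,"y":0,"z":0.05,"turn":0},
    {"x":0,"y":0,"z":0.05,"turn":0},
  ],
)

```text
time_s: 63.5
ee_pos: [0.6669, -0.0324, 0.183]
tool_rot: [[-0.999, 0.054, -0.001], [0.054, 0.999, -0.0], [0.001, -0.0, -1.0]]
ft_force: [-1.1, 1.0, -1.8]
grip_width: 0.0151
grasp_force: 39.5
```

>>> jog_arm(
  targets=[
    {"x":0,"y":0,"z":0.015,"turn":0},
    {"x":0,"y":0,"z":0.03,"turn":0},
    {"x":0,"y":0,"z":0.045,"turn":0},
    {"x":0,"y":0,"z":0.06,"turn":0},
    {"x":0,"y":0,"z":0.06,"turn":0},
  ],
)

```text
time_s: 64.0
ee_pos: [0.667, -0.0324, 0.1677]
tool_rot: [[-0.999, 0.054, -0.001], [0.054, 0.999, 0.0], [0.001, -0.0, -1.0]]
ft_force: [-1.0, 0.5, -2.3]
grip_width: 0.0151
grasp_force: 39.4
```

>>> jog_arm(
  targets=[
    {"x":0,"y":0,"z":0.015,"turn":0},
    {"x":0,"y":0,"z":0.03,"turn":0},
    {"x":0,"y":0,"z":0.045,"turn":0},
    {"x":0,"y":0,"z":0.06,"turn":0},
    {"x":0,"y":0,"z":0.07,"turn":0},
    {"x":0,"y":0,"z":0.07,"turn":0},
  ],
)

```text
time_s: 64.6
ee_pos: [0.667, -0.0324, 0.1504]
tool_rot: [[-0.999, 0.054, -0.001], [0.054, 0.999, 0.0], [0.001, -0.0, -1.0]]
ft_force: [-1.5, -0.1, -3.1]
grip_width: 0.0147
grasp_force: 39.4
```

>>> jog_arm(
  targets=[
    {"x":0,"y":0,"z":0.015,"turn":0},
    {"x":0,"y":0,"z":0.03,"turn":0},
    {"x":0,"y":0,"z":0.045,"turn":0},
    {"x":0,"y":0,"z":0.049,"turn":0},
    {"x":0,"y":0,"z":0.049,"turn":0},
  ],
)

```text
time_s: 65.1
ee_pos: [0.667, -0.0324, 0.1384]
tool_rot: [[-0.999, 0.054, -0.001], [0.054, 0.999, 0.0], [0.001, -0.0, -1.0]]
ft_force: [-4.2, -0.0, -1.9]
grip_width: 0.0149
grasp_force: 39.5
```

>>> jog_arm(
  targets=[
    {"x":0,"y":0,"z":0,"turn":0},
    {"x":0,"y":0,"z":0,"turn":0},
    {"x":0,"y":0,"z":0,"turn":0},
    {"x":0,"y":0,"z":0,"turn":0},
    {"x":0,"y":0,"z":-0.04,"turn":0},
    {"x":0,"y":0,"z":-0.12,"turn":0},
    {"x":0,"y":0,"z":-0.22,"turn":0},
    {"x":0,"y":0,"z":-0.36,"turn":0},
    {"x":0,"y":0,"z":-0.44,"turn":0},
    {"x":0,"y":0,"z":-0.44,"turn":0},
  ],
  gripper=-0.2,
)

```text
time_s: 66.1
ee_pos: [0.6699, -0.0318, 0.2536]
tool_rot: [[-0.998, 0.055, 0.008], [0.055, 0.999, 0.001], [-0.008, 0.001, -1.0]]
ft_force: [0.1, 0.6, 0.4]
grip_width: 0.034
grasp_force: 0.0
```

>>> jog_arm(
  targets=[
    {"x":0.1,"y":0.16,"z":0,"turn":0},
    {"x":0.2,"y":0.32,"z":0,"turn":0},
    {"x":0.3,"y":0.5,"z":0,"turn":0},
    {"x":0.4,"y":0.7,"z":0,"turn":0},
    {"x":0.5,"y":0.9,"z":0,"turn":0},
    {"x":0.5,"y":0.9,"z":0,"turn":0},
    {"x":0.5,"y":0.9,"z":0,"turn":0},
  ],
)

```text
time_s: 66.8
ee_pos: [0.553, 0.2025, 0.2489]
tool_rot: [[-0.999, 0.048, -0.001], [0.048, 0.999, 0.002], [0.001, 0.002, -1.0]]
ft_force: [-0.2, -0.3, 0.9]
grip_width: 0.0342
grasp_force: 0.0
```

Run:
```python
from h import *
st()
im=ctrl.snapshot("scene"); t=ctrl.snapshot("top")
f=lambda q:cv2.resize(q,None,fx=4,fy=4,interpolation=cv2.INTER_CUBIC)
cv2.imwrite("pics/tz.png",np.vstack([f(im[150:225,200:400]),f(t[135:210,310:510])])[:,:,::-1])
```

```text
t 66.8 p [0.553  0.2025 0.2489] yaw -0.048 zax [-0.001  0.002 -1.   ] F [-0.2 -0.3  0.9] w 0.0342 g 0.0
```

View pics/tz.png

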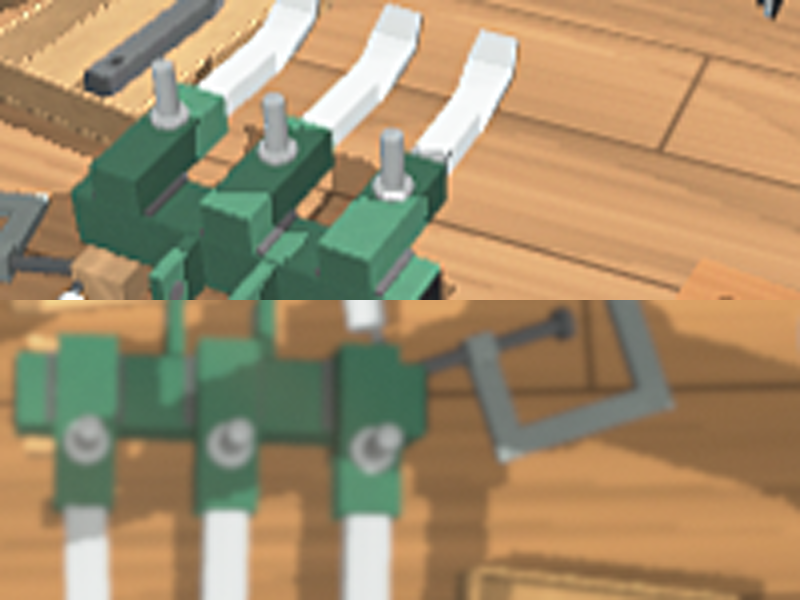

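All three tines are home with feet up. Their pins sit with flanges on the tubes at crop (168,112), (276,148) and (392,183). The worn tine is in the tray, and the clamp and hammer look undisturbed. Handing in.

```bash
python3 -c "
from bench import ctrl
print(ctrl.close_job())"
```

```text
the job is handed in; nothing more can be done
None
```

The job is handed in at about 67 s: the one worn tine lies in the scrap tray, and all three sockets hold a new tine, foot up and locked with a fully seated pin; no verdict came back.

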